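# Clear the pull tester and check its spring gauge at three marks

### The job

Get the pull tester ready: with the scraper block, sweep all the orange fragments off its bed into the blue catch pan (fingers off the fragments that lie on the bed), then stand the scraper upright and square on the middle of its mat again and let go. After that check the spring gauge: pull the sled out by its grip until the pointer is at the yellow mark, keep it there for three seconds and let it go fully home; then do the same at the green mark and at last at the red mark, never pulling clearly past the red one, and leave the sled home. Leave the vial, the bottle and the timer alone.

Things in the scene. Friction and masses are not known exactly. Their poses are not given: they have to be found in the camera images.
- tester: pull tester, fixed, turned about z; origin on the bench under its bed; x points away from the robot, y left, z up (tester frame, mm, used below). Grey spring housing x 147..227, y -42..42, top z 56. White scale rail x -32..132, y -133..-111, top z 40, bears the three marks (up to z 54).
- bed (a point): tester origin raised to the top of the flat aluminium bed, z 30: bed x -77..77, y -105..75 in the tester frame. Dark fences 6 mm thick, up to z 46, outside its right end (y -105), front (x -77) and back (x 77; gap y -36..36, filled by the sled at home). The left edge (y 75) is open and drops into the catch pan.
- pan (a point): middle of the blue catch pan's inner floor, at tester y 108, z 4. Inside: x -77..77, y 75..142; side walls up to z 46, outer wall up to z 54.
- sled (a joint): how far the sprung blue sled of the gauge has been pulled out of its home, m: 0 home (against the stop), 0.090 at most. Pulling moves it along the tester's -x (toward the robot), 3 mm above the bed. The spring pulls back with 3.5 N at home, growing by 1.4 N per 10 mm; it returns by itself when let go.
- grip (a point): grasp point on the black upright grip of the sled: 14 mm thick (along the tester's x), 36 mm wide (along y), from the sled's top at z = 53 to z = 105; this point is on its middle at z = 88. Clear space of 33 mm between the grip and the spring housing (top z = 56) behind it. At home it stands at tester x = 107.5, y = 0.
- pointer (a point): tip of the steel pointer arm that reaches from the sled to the right over the scale rail, at z = 48; it moves with the sled; at home at tester x = 107.5, y = -118.
- mark_yellow_tip (a point): yellow mark clipped on the scale rail (the smaller pull): this point is on the mark's line, same axes as the tester; the pointer is at the mark when both have the same tester x.
- mark_green_tip (a point): green mark clipped on the scale rail (the middle pull), as the yellow one.
- mark_red_tip (a point): red mark clipped on the scale rail (the larger pull), as the yellow one.
- scraper_center (a point): scraper block: green body 76 (own x) x 46 (own y) mm, from its rubber underside to 22 mm up, with an upright white grip on top, 50 (x) x 16 (y) mm, 22 to 62 mm above the underside; about 200 g, stands by itself. This point is on its axis, 31 mm up.
- mat: black rubber mat where the scraper lives, 104 (own x) x 74 (own y) x 3 mm, fixed on the bench; origin at the centre of its underside. The scraper's long side goes along the mat's long side (x), either way round.
- chip1_center (a point): orange plastic fragment of a broken test bar, a small block about 20x13x12 mm lying flat; this point is its centre (half-way up). None if absent.
- chip2_center (a point): orange plastic fragment of a broken test bar, a small block about 16x14x12 mm lying flat; this point is its centre (half-way up). None if absent.
- chip3_center (a point): orange plastic fragment of a broken test bar, a small block about 22x12x11 mm lying flat; this point is its centre (half-way up). None if absent.
- chip4_center (a point): orange plastic fragment of a broken test bar, a small block about 15x15x12 mm lying flat; this point is its centre (half-way up). None if absent.
- chip5_center (a point): orange plastic fragment of a broken test bar, a small block about 18x13x11 mm lying flat; this point is its centre (half-way up). None if absent.
- chip6_center (a point): orange plastic fragment of a broken test bar, a small block about 21x14x12 mm lying flat; this point is its centre (half-way up). None if absent.
- vial_1: bystander: small white-capped vial, 25 mm across, 47 high, origin under it
- bottle_hdpe_b: bystander: white bottle with blue cap, 51 mm across, 108 high, origin under it
- timer: bystander: white bench timer, 60x62x18 mm, origin under it
There are look-alikes about, which are no part of the job. Several things look just like the mat: the one meant starts farthest to the robot's right.

How it is judged (in metres and radians):
On the way, in this order (a step that is already met when the one before it is completed fails the run):
1. all fragments lie in the catch pan (y of chip1_center in the frame of tester between 0.076 and 0.145 m and x of chip1_center in the frame of tester between -0.08 and 0.08 m and height (world z) of each of chip1_center, chip2_center, chip3_center, chip4_center, chip5_center, chip6_center below 0.034 m and y of chip2_center in the frame of tester between 0.076 and 0.145 m and x of chip2_center in the frame of tester between -0.08 and 0.08 m and y of chip3_center in the frame of tester between 0.076 and 0.145 m and x of chip3_center in the frame of tester between -0.08 and 0.08 m and y of chip4_center in the frame of tester between 0.076 and 0.145 m and x of chip4_center in the frame of tester between -0.08 and 0.08 m and y of chip5_center in the frame of tester between 0.076 and 0.145 m and x of chip5_center in the frame of tester between -0.08 and 0.08 m and y of chip6_center in the frame of tester between 0.076 and 0.145 m and x of chip6_center in the frame of tester between -0.08 and 0.08 m), for 0.2 s.
2. the scraper stands upright and square on its mat, released (horizontal distance between scraper_center and mat below 0.02 m and angle between the x axis of scraper_center and the x axis of mat, either way round below 0.3 rad and angle between scraper_center's own z axis and vertical below 0.12 rad and height (world z) of scraper_center below 0.04 m and contact force between the fingers and scraper below 0.2 N), for 0.3 s.
3. the pointer is kept at the yellow mark (within 4 mm) (x of pointer in the frame of mark_yellow_tip between -0.004 and 0.004 m), for 2.5 s.
4. the sled is fully home again (value of joint sled below 0.004 m), for 0.2 s.
5. the pointer is kept at the green mark (within 4 mm) (x of pointer in the frame of mark_green_tip between -0.004 and 0.004 m), for 2.5 s.
6. the sled is fully home again (value of joint sled below 0.004 m), for 0.2 s.
7. the pointer is kept at the red mark (within 4 mm) (x of pointer in the frame of mark_red_tip between -0.004 and 0.004 m), for 2.5 s.
At the end, for the whole second after the job is handed in: All fragments lie in the catch pan; the scraper stands upright on its mat, released, its axis within 20 mm of the mat's middle and its long side within 0.3 rad of the mat's; the sled is within 4 mm of home (all of step 1 and all of step 2 and value of joint sled below 0.004 m); the robot touches nothing.
It fails at once if the sled is pulled more than 10 mm past the red mark (x of pointer in the frame of mark_red_tip below -0.01 m).
It fails at once if the fingers push or grip a fragment that lies on the bed ((contact force between the fingers and chip1 above 0.5 N and y of chip1_center in the frame of tester between -0.105 and 0.065 m and x of chip1_center in the frame of tester between -0.078 and 0.078 m) or (contact force between the fingers and chip2 above 0.5 N and y of chip2_center in the frame of tester between -0.105 and 0.065 m and x of chip2_center in the frame of tester between -0.078 and 0.078 m) or (contact force between the fingers and chip3 above 0.5 N and y of chip3_center in the frame of tester between -0.105 and 0.065 m and x of chip3_center in the frame of tester between -0.078 and 0.078 m) or (contact force between the fingers and chip4 above 0.5 N and y of chip4_center in the frame of tester between -0.105 and 0.065 m and x of chip4_center in the frame of tester between -0.078 and 0.078 m) or (contact force between the fingers and chip5 above 0.5 N and y of chip5_center in the frame of tester between -0.105 and 0.065 m and x of chip5_center in the frame of tester between -0.078 and 0.078 m) or (contact force between the fingers and chip6 above 0.5 N and y of chip6_center in the frame of tester between -0.105 and 0.065 m and x of chip6_center in the frame of tester between -0.078 and 0.078 m)).
It fails at once if a bystander is moved more than 30 mm (distance of any of vial_1, bottle_hdpe_b, timer from where it was at the start of the episode above 0.03 m).
Of chip1, chip2, chip3, chip4, chip5, chip6 only 3 to 6 are there at a start; the rules pass over those that are not, and their reading is None.
At some moment in a run one of scraper may be knocked a few centimetres aside while the robot is not near it.
Once in a run the grip may slacken for a moment while it holds something.
It also fails if it takes over 208 s, if anything falls off the work surface, if the arm or the gripper's body presses on something with over 40 N, if the wrist force passes 120 N, or if a joint passes its speed limit or range.

### The arm

A 6-joint arm with a two-finger parallel gripper is mounted at the origin on a cart in front of the work surface, level with it; the furniture and walls round the work are solid. World frame = base frame: x ahead of the robot, y to its left, z up, the work surface at z = 0. Lengths are in mm, angles in degrees, forces in N, time in s.
With the tool pointing down it reaches from about 300 to 850 mm from the base axis. Payload 4.2 kg.
Tool frame: the origin (TCP) lies between the finger pads; the fingertips stand 25 mm ahead of it and the grasp point (between the pads) lies 6 mm ahead of it; x points along the fingers, y is the direction in which the jaws open and shut, and the axes are right-handed (so a half turn about x gives the same grasp; the last joint's range is limited). The gripper opens to 91 mm and grips with 3 to 60 N. Pads are 32 mm wide; open, the fingers measure 118 mm over their backs; the gripper's body (76 mm by 178 mm) begins 60 mm behind the grasp point.
Start: joints at [-71.62, 18.312, 89.639, -0, 72.044, -1.146], TCP at [192.193, -541.946, 207.276] pointing down, gripper open.
Joint ranges: [-177.97, 177.97], [-48.28, 115.42], [12.27, 149.76], [-77.06, 257.06], [2.81, 150.46], [-146.56, 146.56]. Speed limits (degrees/s): [147.25, 147.25, 180, 180, 180, 180].

### API

Orientations are given as [roll, pitch, yaw] about the fixed x, y, z axes, in that order (R = Rz(yaw) Ry(pitch) Rx(roll)).
In Python, from workcell import env gives the robot as it stands.
- The arm moves only by the tool jog_arm, never from a script. Its argument "plan" is one flat list of numbers, 4 for each row, row after row: the shift along the tool's x, y, z in cm, then the turn about the tool's x in units of 6 degrees (1.0 is 6 degrees). In form: [tx, ty, tz, turn, tx, ty, tz, turn, ...]. A call has 1 to 12 rows; each row shifts and turns the commanded pose from where the row before left it, along the tool's axes as they then stand; what a row does not reach is not made up. A row lasts 1/12 s, in which the tool goes at most 41.7 mm and 7.16 degrees, less where a joint would pass 70% of its speed; a pose out of reach is approached as far as the arm can. A call with a gripper value outside its range is refused whole. "claw" is the finger opening in cm, from 0 to 9.12, set as the call begins (left out, the last holds). The fingers move at their own pace and stop on an object; "newtons" is the grip in N (left out, the last holds). Time passes only in rows, so rows that do not move let the fingers close. It gives the time, the measured TCP pose, the force and the opening at its end, in the units of the state.
- env.state(): the state, without advancing time (a new reading comes with each control period).
- env.grab_frame(name): name is "side" or "top" or "wrist"; returns the picture (420x560x3 uint8, red, green, blue); there is no depth.
- env.calibration(name): a dict with "vertical_fov" (degrees; the focal length in pixels is half the picture's height over the tangent of half this angle, whatever the lens; pixels are square), "cx", "cy" (the principal point, pixels), "k1" (the pictures are not rectified: a ray, as slopes to the right and down, at radius r is drawn at 1 + k1 r^2 times it, then the intrinsics apply), "origin" and "orientation" of the camera in the world; the wrist camera has in their place "T_tool_cam" (4x4, takes a point from camera to tool coordinates, whose origin is the TCP and whose axes are the tool frame's). Camera axes: x right, y down, z forward; pixel columns grow to the right and rows downward; lengths in mm; the calibration is good to about 2 mm. A picture is of the moment at which its call begins: read the wrist's pose just before it. calibration takes no time and is no camera call.
- env.job_done(): hands the job in, once; it reports no verdict.
The state is a dict: "time_s": time; "qpos": joint angles; "qvel": joint speeds; "effort": joint torques, N m; "ee_pos": TCP position; "ee_rot": TCP orientation; "force": force on the tool from outside, world axes, zero at the start; "torque": the same for the moment, N m; "gripper_width": finger opening in mm.
Only numpy, scipy, OpenCV 4.12 (cv2) and the standard library are available. Lean on these libraries where they do the work, as an engineer would, in place of code of your own. Each camera call takes 0.05 s, during which the arm holds its last target.

## Working session

There is one attempt and no reset: what is moved stays moved. The work goes in short steps, Python scripts to look and compute and a tool call to move; the robot and the scene stay as the last step left them, time stands still between calls to the robot, and variables do not carry over. Pictures are saved under pics/ and viewed, and the job is handed in when it is done.

Besides the shell and the picture viewer there is one more tool, called after "Request:" as a command line: name --argument value ..., lists and objects as JSON in quotes. jog_arm: Moves the arm, as the interface text tells. Its arguments: {"type":"object","properties":{"plan":{"type":"array"},"claw":{"type":"number"},"newtons":{"type":"number"}},"required":["plan"]}

```bash
ls; mkdir -p pics; python3 - <<'E'
from workcell import env
import cv2
print(env.state())
for n in("side","top","wrist"):
    c=env.calibration(n); print(n,c)
    cv2.imwrite(f"pics/a_{n}.png",env.grab_frame(n)[:,:,::-1])
E
```

```text
pics
{'time_s': 0.0, 'qpos': array([-7.16203564e+01,  1.83503988e+01,  8.97055084e+01,  1.30072349e-04,
        7.20446806e+01, -1.14634537e+00]), 'qvel': array([ 0.04208256, -0.07377307,  0.03597146,  0.09050998, -0.06861549,
       -0.0424987 ]), 'effort': array([ 1.65425276e-04, -4.12464094e+01, -2.31966734e+01,  7.22916378e-02,
        4.55727917e-02, -1.46827874e-04]), 'ee_pos': array([ 192.01909019, -541.44196518,  206.43883742]), 'ee_rot': array([-91.21678729,  89.89941224, 108.30916146]), 'force': array([ 0.895653  ,  0.10377852, -0.61345207]), 'torque': array([ 0.00419246,  0.03816544, -0.0568565 ]), 'gripper_width': 91.5102857297405}
side {'vertical_fov': 50.89995797260913, 'cx': 280.68633533749164, 'cy': 201.2536769884441, 'k1': 0.042313029962876565, 'origin': array([339.16925771, 692.60835752, 792.31494282]), 'orientation': array([-131.63998428,    0.37741873, -161.69031287])}
top {'vertical_fov': 57.92943129247516, 'cx': 285.95001029689126, 'cy': 206.92887581797012, 'k1': -0.07132881699944027, 'origin': array([ 452.59363497, -103.52292271, 1032.88371504]), 'orientation': array([-173.97452277,    0.4336023 ,  -89.66527469])}
wrist {'vertical_fov': 64.58335430999514, 'cx': 285.6884277229465, 'cy': 205.09998577702578, 'k1': -0.08234348864098723, 'T_tool_cam': array([[-1.14205097e-03, -2.46680801e-01,  9.69096114e-01,
        -1.75821680e+02],
       [ 9.99999000e-01,  5.26147752e-04,  1.31239860e-03,
         2.25307389e-02],
       [-8.33631279e-04,  9.69096644e-01,  2.46679953e-01,
        -6.93446714e+01],
       [ 0.00000000e+00,  0.00000000e+00,  0.00000000e+00,
         1.00000000e+00]])}
```

View pics/a_top.png

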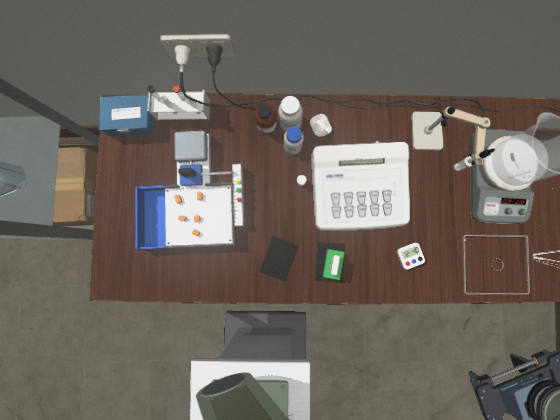

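View pics/a_side.png

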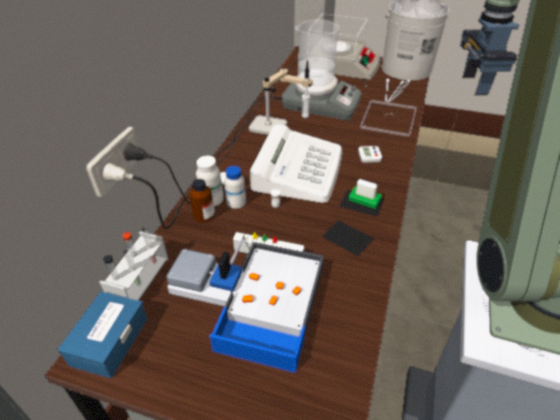

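View pics/a_wrist.png

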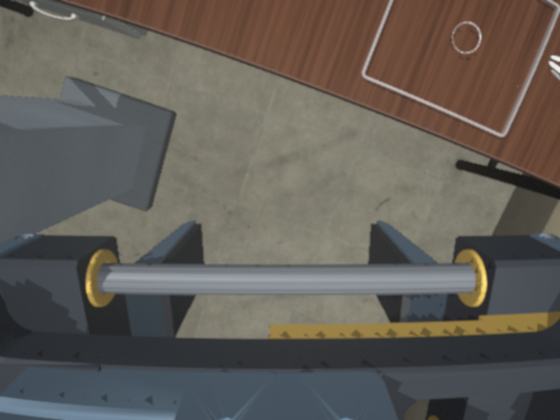

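The top view shows five fragments on the bed (around 178..200, 196..233). There are two black mat candidates: the one under the scraper at (331,262) and a bare one at (279,258). Image right is the robot's right, so the mat at (331,262) fits. I'll set up helpers and check an enlarged crop.

```bash
cat > h.py <<'E'
from workcell import env
import numpy as np, cv2
from scipy.spatial.transform import Rotation as R
def rot(o): return R.from_euler('xyz',o,degrees=True).as_matrix()
def tool(s=None):
    s=s or env.state(); T=np.eye(4); T[:3,:3]=rot(s['ee_rot']); T[:3,3]=s['ee_pos']; return T
class Cam:
    def __init__(s,n,st=None):
        c=env.calibration(n); s.c=c; s.f=210/np.tan(np.radians(c['vertical_fov']/2))
        if n=='wrist': T=tool(st)@c['T_tool_cam']
        else: T=np.eye(4);T[:3,:3]=rot(c['orientation']);T[:3,3]=c['origin']
        s.T=T
    def ray(s,p):
        u=(np.atleast_2d(p).astype(float)-[s.c['cx'],s.c['cy']])/s.f
        v=u.copy()
        for _ in range(30): v=u/(1+s.c['k1']*(v**2).sum(1,keepdims=True))
        d=np.c_[v,np.ones(len(v))]@s.T[:3,:3].T
        return s.T[:3,3],d/np.linalg.norm(d,axis=1,keepdims=True)
    def plane(s,p,z):
        o,d=s.ray(p); return o+d*((z-o[2])/d[:,2])[:,None]
    def proj(s,X):
        q=(np.atleast_2d(X)-s.T[:3,3])@s.T[:3,:3]; v=q[:,:2]/q[:,2:]
        v=v*(1+s.c['k1']*(v**2).sum(1,keepdims=True))
        return v*s.f+[s.c['cx'],s.c['cy']]
def tri(obs):  # list of (cam,pixel)
    A=np.zeros((3,3));b=np.zeros(3)
    for c,p in obs:
        o,d=c.ray(p);M=np.eye(3)-np.outer(d[0],d[0]);A+=M;b+=M@o
    X=np.linalg.solve(A,b); return X,[float(np.linalg.norm(c.proj(X)[0]-p)) for c,p in obs]
def grab(n,name):
    st=env.state(); im=env.grab_frame(n)[:,:,::-1].copy(); cv2.imwrite(f'pics/{name}.png',im); return im,Cam(n,st)
def crop(im,x0,y0,x1,y1,k,name): cv2.imwrite(f'pics/{name}.png',cv2.resize(im[y0:y1,x0:x1],None,fx=k,fy=k,interpolation=cv2.INTER_CUBIC))
E
python3 - <<'E'
from h import *
t=cv2.imread('pics/a_top.png');s=cv2.imread('pics/a_side.png')
crop(t,125,85,265,260,3.4,'b_t1'); crop(t,250,230,440,290,4,'b_t2'); crop(s,160,210,340,380,3.5,'b_s1'); crop(s,310,130,400,260,4.5,'b_s2')
E
```

```text
(no output)
```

View pics/b_t1.png

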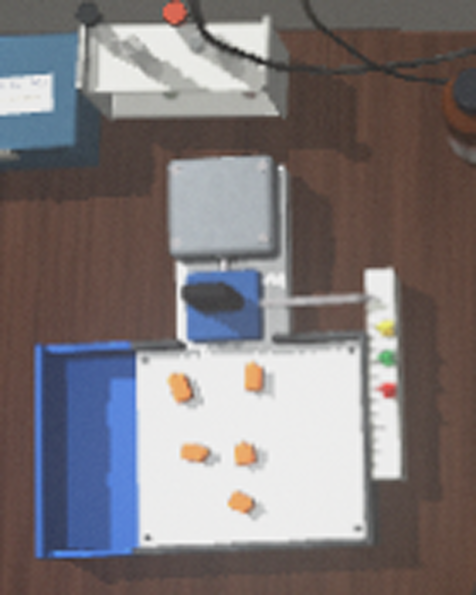

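View pics/b_t2.png

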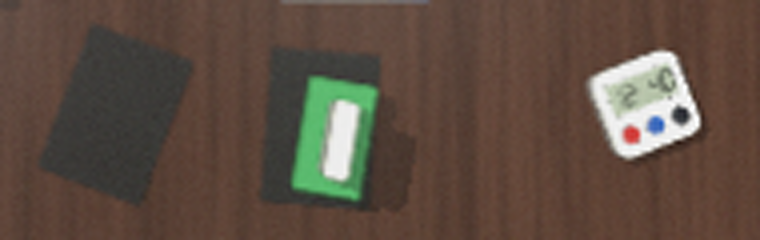

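View pics/b_s1.png

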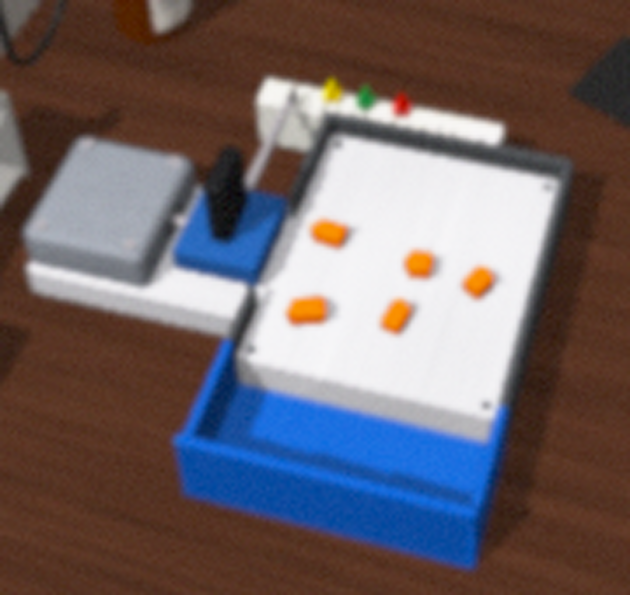

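View pics/b_s2.png

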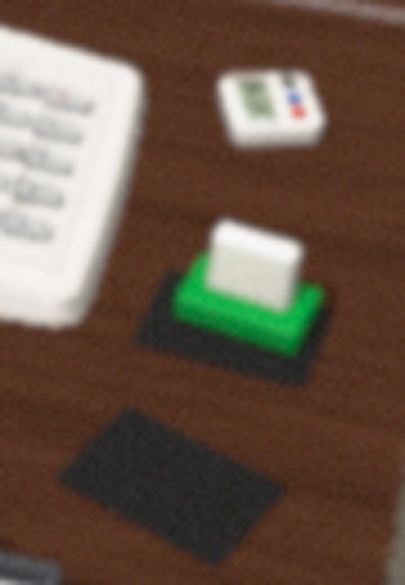

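The crop confirms the right-hand mat, with the scraper on it standing off-centre. There are five chips. Next, coarse poses.

```bash
cat >> h.py <<'E'
def blobs(im,lo,hi,roi=None,amin=15):
    hsv=cv2.cvtColor(im,cv2.COLOR_BGR2HSV); m=cv2.inRange(hsv,np.array(lo),np.array(hi))
    if roi: k=np.zeros_like(m);k[roi[1]:roi[3],roi[0]:roi[2]]=255;m&=k
    cs,_=cv2.findContours(m,cv2.RETR_EXTERNAL,cv2.CHAIN_APPROX_NONE)
    cs=[c for c in cs if cv2.contourArea(c)>=amin]
    return sorted(cs,key=cv2.contourArea,reverse=True),m
def cen(c):
    M=cv2.moments(c); return np.array([M['m10']/M['m00'],M['m01']/M['m00']])
def rect(pts):  # world xy hull -> centre,size,yaw
    (c,s,a)=cv2.minAreaRect(np.asarray(pts,np.float32)[:,:2]); return np.round(c,1),np.round(s,1),round(a,1)
E
python3 - <<'E'
from h import *
ims={n:cv2.imread(f'pics/a_{n}.png') for n in('top','side')}
C={n:Cam(n) for n in ims}
t=ims['top']
# bed top: white
cs,_=blobs(t,[0,0,170],[180,60,255],(160,182,236,250))
print('bed',[rect(C['top'].plane(c[:,0],30)) for c in cs[:1]])
cs,_=blobs(t,[100,120,50],[130,255,255],(125,180,170,255)); print('pan',[ (rect(C['top'].plane(c[:,0],50)),cv2.contourArea(c)) for c in cs[:2]])
for n,roi in(('top',(160,180,236,250)),('side',(220,255,325,330))):
    cs,_=blobs(ims[n],[5,150,150],[18,255,255],roi,6); print(n,[np.round(C[n].plane(cen(c),36)[0],1)[:2] for c in cs])
for n,roi in(('top',(250,230,400,290)),('side',(330,170,400,230))):
    cs,_=blobs(ims[n],[50,120,60],[75,255,255],roi); print(n,'green',[rect(C[n].plane(c[:,0],25)) for c in cs[:1]])
for roi in ((255,225,305,290),(308,235,355,290)):
    cs,_=blobs(t,[0,0,0],[180,110,62],roi); print('mat',[rect(C['top'].plane(c[:,0],3)) for c in cs[:1]],)
for nm,lo,hi in(('y',[22,120,120],[35,255,255]),('g',[55,120,60],[80,255,255]),('r',[0,150,100],[6,255,255])):
    o=[]
    for n,roi in(('top',(225,160,250,215)),('side',(235,225,300,245))):
        cs,_=blobs(ims[n],lo,hi,roi,1); 
        if cs: o.append((C[n],cen(cs[0])))
    print(nm,[p for _,p in o], tri(o) if len(o)==2 else '')
E
```

```text
Traceback (most recent call last):
  File "h.py", line 42, in rect
    (c,s,a)=cv2.minAreaRect(np.asarray(pts,np.float32)[:,:2]); return np.round(c,1),np.round(s,1),round(a,1)
            ~~~~~~~~~~~~~~~^^^^^^^^^^^^^^^^^^^^^^^^^^^^^^^^^^
cv2.error: OpenCV(4.12.0) /io/opencv/modules/imgproc/src/convhull.cpp:143: error: (-215:Assertion failed) total >= 0 && (depth == CV_32F || depth == CV_32S) in function 'convexHull'
```

```bash
sed -i 's/np.asarray(pts,np.float32)\[:,:2\]/np.ascontiguousarray(np.asarray(pts)[:,:2],dtype=np.float32)/' h.py
cat > m1.py <<'E'
from h import *
ims={n:cv2.imread(f'pics/a_{n}.png') for n in('top','side')}
C={n:Cam(n) for n in ims}
t=ims['top']
cs,_=blobs(t,[0,0,170],[180,60,255],(160,182,236,250))
print('bed',[rect(C['top'].plane(c[:,0],30)) for c in cs[:1]])
cs,_=blobs(t,[100,120,50],[130,255,255],(125,180,170,255)); print('pan',[ (rect(C['top'].plane(c[:,0],50)),cv2.contourArea(c)) for c in cs[:2]])
for n,roi in(('top',(160,180,236,250)),('side',(220,255,325,330))):
    cs,_=blobs(ims[n],[5,150,150],[18,255,255],roi,6); print(n,[np.round(C[n].plane(cen(c),36)[0],1)[:2] for c in cs])
for n,roi in(('top',(250,230,400,290)),('side',(330,170,400,230))):
    cs,_=blobs(ims[n],[50,120,60],[75,255,255],roi); print(n,'green',[rect(C[n].plane(c[:,0],22)) for c in cs[:1]])
for roi in ((255,225,305,290),(308,235,355,290)):
    cs,_=blobs(t,[0,0,0],[180,110,62],roi); print('mat',[rect(C['top'].plane(c[:,0],3)) for c in cs[:1]],)
for nm,lo,hi in(('y',[22,120,120],[35,255,255]),('g',[55,120,60],[80,255,255]),('r',[0,150,100],[6,255,255])):
    o=[]
    for n,roi in(('top',(225,160,250,215)),('side',(235,225,300,245))):
        cs,_=blobs(ims[n],lo,hi,roi,1); 
        if cs: o.append((C[n],cen(cs[0])))
    print(nm,[p for _,p in o], tri(o) if len(o)==2 else '')
E
python3 m1.py
```

```text
bed [(array([542.3, 139.2]), array([169.2, 179.2]), 2.3)]
pan [((array([529. , 263.4]), array([165.5,  78. ]), 2.2), 1206.0)]
top []
side [array([581.3, 193.8]), array([530.3, 181.7]), array([589.9, 136.1]), array([530.1, 141.8]), array([491.9, 143.5])]
top green [(array([ 408.6, -220.3]), array([44.1, 74. ]), 80.5)]
side green [(array([ 412.2, -211.5]), array([65.2, 81.3]), 81.9)]
mat [(array([421.7, -76.5]), array([ 72.7, 100.7]), 69.9)]
mat [(array([ 406.6, -214.3]), array([72.4, 89.3]), 85.2)]
y [array([238.22222222, 181.        ]), array([254.45      , 235.23333333])] (array([626.21918451,  31.15761274,  47.51570245]), [0.5881810896007715, 0.6623779066085016])
g [array([264.19047619, 237.42857143])] 
r [array([238.44444444, 198.77777778]), array([274.43518519, 238.38888889])] (array([578.04752075,  29.08009399,  50.5692396 ]), [0.38731320358734783, 0.4381439640356393])
```

```bash
cat >> h.py <<'E'
def info():
    s=env.state();T=tool(s)
    print('t',round(s['time_s'],2),'pos',np.round(T[:3,3],1),'ygax',round(np.degrees(np.arctan2(T[1,1],T[0,1])),2),'tilt',np.round(T[:2,0],3),'F',np.round(s['force'],1),'w',round(s['gripper_width'],1),'q6',round(s['qpos'][5],1))
def go(x,y,z,yaw=None,n=12,start=None):
    """rows (tool frame, cm / 6deg) straight from measured pose to TCP target, tool y-axis at yaw mod 180"""
    T=tool(); p=T[:3,3]; yy=np.degrees(np.arctan2(T[1,1],T[0,1]))
    dt=0 if yaw is None else (yaw-yy+90)%180-90      # world turn about z; tool x is down -> opposite sign
    d=(np.array([x,y,z])-p)/n
    rows=[]
    R0=T[:3,:3]
    for i in range(n):
        Ri=R.from_euler('z',dt*i/n,degrees=True).as_matrix()@R0
        rows+=list(np.round(np.r_[Ri.T@d/10,-dt/n/6],2))
    print('dist',np.round(d*n,1),'dyaw',round(dt,1),[float(v) for v in rows])
E
python3 - <<'E'
from h import *
info(); print(tool().round(3))
# where camera should be: view point
T=tool()@env.calibration('wrist')['T_tool_cam'];print(T.round(2))
go(420,-240,260,-10,12)
E
```

```text
t 0.15 pos [ 192.1 -541.6  206.6] ygax -70.47 tilt [-0.     0.001] F [ 0.7 -0.2 -0.3] w 91.6 q6 -1.1
[[-0.00000e+00  3.34000e-01 -9.42000e-01  1.92054e+02]
 [ 1.00000e-03 -9.42000e-01 -3.34000e-01 -5.41576e+02]
 [-1.00000e+00 -1.00000e-03  0.00000e+00  2.06628e+02]
 [ 0.00000e+00  0.00000e+00  0.00000e+00  1.00000e+00]]
[[ 3.4000e-01 -9.1000e-01 -2.3000e-01  2.5750e+02]
 [-9.4000e-01 -3.2000e-01 -8.0000e-02 -5.1863e+02]
 [-0.0000e+00  2.5000e-01 -9.7000e-01  3.8245e+02]
 [ 0.0000e+00  0.0000e+00  0.0000e+00  1.0000e+00]]
dist [227.9 301.6  53.4] dyaw 60.5 [-0.44, -1.73, -2.63, -0.84, -0.44, -1.5, -2.77, -0.84, -0.44, -1.25, -2.89, -0.84, -0.44, -0.99, -2.99, -0.84, -0.44, -0.72, -3.07, -0.84, -0.44, -0.45, -3.12, -0.84, -0.44, -0.17, -3.15, -0.84, -0.45, 0.1, -3.15, -0.84, -0.45, 0.38, -3.13, -0.84, -0.45, 0.65, -3.08, -0.84, -0.45, 0.92, -3.01, -0.84, -0.45, 1.18, -2.92, -0.84]
```

```bash
python3 - <<'E'
from h import *
go(430,-215,240,80,12)
E
```

```text
dist [237.9 326.6  33.4] dyaw -29.5 [-0.28, -1.9, -2.78, 0.41, -0.28, -2.02, -2.69, 0.41, -0.28, -2.13, -2.61, 0.41, -0.28, -2.24, -2.51, 0.41, -0.28, -2.35, -2.41, 0.41, -0.27, -2.45, -2.31, 0.41, -0.27, -2.55, -2.2, 0.41, -0.27, -2.64, -2.09, 0.41, -0.27, -2.73, -1.98, 0.41, -0.27, -2.81, -1.86, 0.41, -0.27, -2.89, -1.73, 0.41, -0.27, -2.96, -1.61, 0.41]
```

Request:
jog_arm --plan '[-0.3,-1.9,-2.8,0.4,-0.3,-2.0,-2.7,0.4,-0.3,-2.1,-2.6,0.4,-0.3,-2.2,-2.5,0.4,-0.3,-2.4,-2.4,0.4,-0.3,-2.5,-2.3,0.4,-0.3,-2.6,-2.2,0.4,-0.3,-2.6,-2.1,0.4,-0.3,-2.7,-2.0,0.4,-0.3,-2.8,-1.9,0.4,-0.2,-2.9,-1.7,0.4,-0.2,-3.0,-1.6,0.4]'

```text
time_s: 1.15
ee_pos: [429.1, -212.0, 241.3]
ee_rot: [49.4, 90.0, -140.0]
force: [0.4, -0.4, 0.1]
gripper_width: 91.1
```

```bash
python3 - <<'E'
from h import *
info(); im,C=grab('wrist','c_w'); info()
E
```

```text
t 1.15 pos [ 429.1 -212.   241.3] ygax -99.39 tilt [-0. -0.] F [ 0.4 -0.4  0.1] w 91.1 q6 71.7
t 1.2 pos [ 432.5 -207.6  241.6] ygax -99.28 tilt [0.004 0.004] F [ 3.2  3.4 -0.2] w 91.4 q6 71.9
```

View pics/c_w.png

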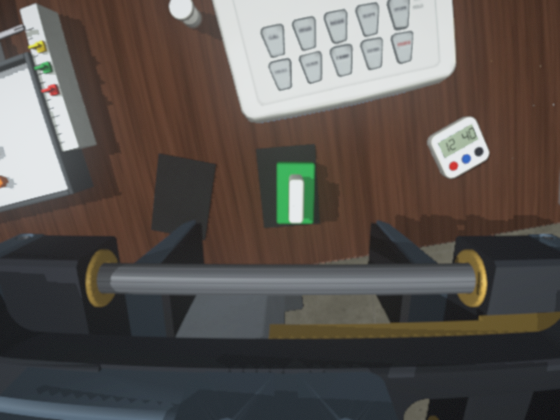

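Wrist view: scraper at (295,193) on the mat (258..315,146..227), the other mat at (183,195), and tester marks at the left edge. I'll retake this settled and measure.

```bash
python3 - <<'E'
from h import *
grab('wrist','tmp');grab('wrist','tmp')
im,C=grab('wrist','c_w2'); info()
t,Ct=grab('top','c_t'); s,Cs=grab('side','c_s')
cs,_=blobs(im,[50,100,60],[80,255,255],(240,140,340,240)); 
g=cs[0]; print('green',rect(C.plane(g[:,0],25)))
# white grip top within green box
x,y,w,h=cv2.boundingRect(g)
cs,m=blobs(im,[0,0,185],[180,50,255],(x,y,x+w,y+h)); print('griptop', [rect(C.plane(c[:,0],65)) for c in cs[:1]],[cen(c) for c in cs[:1]])
cs,m=blobs(im,[0,0,0],[180,110,70],(245,140,325,228)); 
allp=np.vstack([g,cs[0]]); print('mat',rect(C.plane(cs[0][:,0],3)),cv2.boundingRect(cs[0]))
cv2.imwrite('pics/c_m.png',m)
crop(im,230,130,340,240,6,'c_crop')
E
```

```text
t 1.35 pos [ 428.6 -213.1  241. ] ygax -99.12 tilt [-0.001 -0.   ] F [-0.3 -0.3  0. ] w 91.3 q6 71.3
green (array([ 411.7, -221.2]), array([46.4, 76.8]), 80.6)
griptop [(array([ 412. , -220.5]), array([14.3, 47.1]), 81.2)] [array([295.43364486, 200.87943925])]
mat (array([ 416.2, -218. ]), array([ 82.1, 103.5]), 85.5) (256, 145, 69, 83)
```

View pics/c_crop.png

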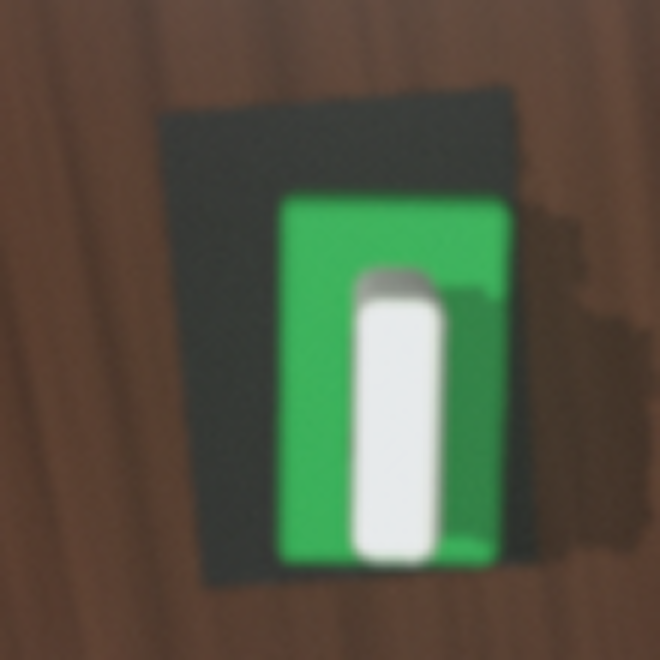

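```bash
python3 - <<'E'
from h import *
C=Cam('wrist');Ct=Cam('top');Cs=Cam('side')
p=C.plane(np.array([[160,112],[513,88],[537,560],[203,585]])/6+[230,130],3)
print(p.round(1),p.mean(0).round(1),rect(p)); 
d=p[0]-p[3]+p[1]-p[2]; print('mat long yaw',np.degrees(np.arctan2(d[1],d[0])))
im=cv2.imread('pics/c_w2.png');t=cv2.imread('pics/c_t.png');s=cv2.imread('pics/c_s.png')
a=cen(blobs(im,[0,0,185],[180,50,255],(277,163,315,224))[0][0])
b=cen(blobs(t,[0,0,185],[180,60,255],(322,245,345,280))[0][0])
g=cen(blobs(s,[0,0,200],[180,60,255],(352,175,380,205))[0][0])
print(a,b,g,tri([(C,a),(Ct,b)]),tri([(C,a),(Cs,g)]))
g2=cen(blobs(im,[50,100,60],[80,255,255],(240,140,340,240))[0][0]);g3=cen(blobs(t,[50,100,60],[80,255,255],(318,240,350,285))[0][0])
print('body',tri([(C,g2),(Ct,g3)]))
go(412,-221,130,80.8,8)
E
```

```text
[[ 469.1 -185.     3. ]
 [ 462.3 -257.5    3. ]
 [ 361.  -248.5    3. ]
 [ 367.1 -175.8    3. ]] [ 414.9 -216.7    3. ] (array([ 414.8, -216.7]), array([ 72.9, 102.4]), 84.8)
mat long yaw -5.1345199226351275Traceback (most recent call last):
  File "<stdin>", line 8, in <module>
IndexError: list index out of range
```

```bash
python3 - <<'E'
from h import *
C=Cam('wrist');Ct=Cam('top');Cs=Cam('side')
im=cv2.imread('pics/c_w2.png');t=cv2.imread('pics/c_t.png')
crop(t,310,230,360,290,10,'c_tc')
a=cen(blobs(im,[0,0,185],[180,50,255],(277,163,315,224))[0][0])
bs=blobs(t,[0,0,140],[180,90,255],(318,240,350,285),5)[0]; print([cen(b) for b in bs])
if bs: print(tri([(C,a),(Ct,cen(bs[0]))]))
go(412,-221,130,80.8,8)
E
```

```text
[array([340.2748192 , 262.54898093]), array([344.4534687 , 274.10321489]), array([332.2705314 , 244.63285024])]
(array([ 417.47197362, -225.91710763,  101.23650035]), [3.85854590772069, 1.5707569202208747])
dist [ -15.9   -6.8 -111. ] dyaw 0.1 [1.39, 0.12, 0.18, -0.0, 1.39, 0.12, 0.18, -0.0, 1.39, 0.12, 0.18, -0.0, 1.39, 0.12, 0.18, -0.0, 1.39, 0.12, 0.18, -0.0, 1.39, 0.12, 0.18, -0.0, 1.39, 0.12, 0.18, -0.0, 1.39, 0.12, 0.18, -0.0]
```

View pics/c_tc.png

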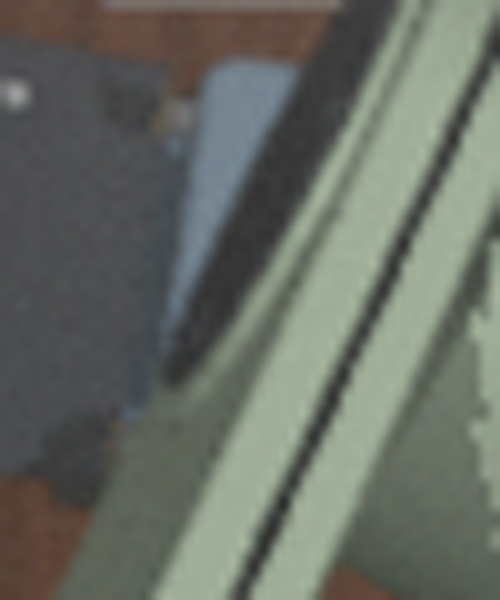

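The arm hides the scraper from the top camera now, so I'll use the first top picture; the scraper hasn't moved.

```bash
python3 - <<'E'
from h import *
C=Cam('wrist');Ct=Cam('top');Cs=Cam('side')
im=cv2.imread('pics/c_w2.png');t=cv2.imread('pics/a_top.png');s=cv2.imread('pics/a_side.png')
a=cen(blobs(im,[0,0,185],[180,50,255],(277,163,315,224))[0][0])
bs=blobs(t,[0,0,170],[180,60,255],(322,245,345,280),5)[0]; print([cen(b) for b in bs])
print('griptop',tri([(C,a),(Ct,cen(bs[0]))]))
g2=cv2.convexHull(blobs(im,[50,80,40],[80,255,255],(240,140,340,240))[0][0]);g3=cv2.convexHull(blobs(t,[50,80,40],[80,255,255],(318,240,350,285))[0][0]);
print('body',tri([(C,cen(g2)),(Ct,cen(g3))]))
E
```

```text
[array([335.00308642, 264.56018519])]
griptop (array([ 408.05283038, -222.25724308,   52.60545508]), [0.22954423999466292, 0.10227666474184068])
body (array([ 407.03269229, -223.18655773,    4.91591964]), [0.1960699303776489, 0.09361860368722677])
```

Request:
jog_arm --plan '[1.3,0.1,0.2,0,1.3,0.1,0.2,0,1.3,0.1,0.2,0,1.3,0.1,0.2,0,1.3,0.1,0.2,0,1.3,0.1,0.2,0,1.3,0.1,0.2,0,1.3,0.1,0.2,0,0,0,0,0,0,0,0,0]'

```text
time_s: 2.28
ee_pos: [410.5, -219.7, 136.9]
ee_rot: [-11.6, 89.9, 159.0]
force: [1.2, -0.0, -0.0]
gripper_width: 91.2
```

```bash
python3 - <<'E'
from h import *
grab('wrist','tmp');info(); im,C=grab('wrist','d_w')
E
```

```text
t 2.33 pos [ 411.3 -219.8  137.6] ygax -99.37 tilt [ 0. -0.] F [-0.5 -0.2 -0. ] w 91.0 q6 69.8
```

View pics/d_w.png

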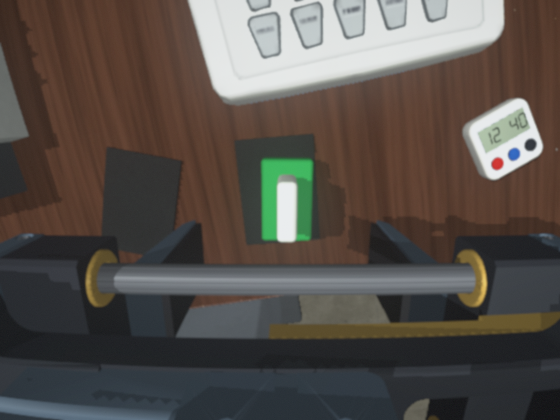

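```bash
python3 - <<'E'
from h import *
C1=Cam('wrist');im=cv2.imread('pics/d_w.png')
st=dict(ee_pos=np.array([428.6,-213.1,241.0]),ee_rot=None)
# pose at c_w2
T=np.eye(4);a=np.radians(-99.12);y=np.array([np.cos(a),np.sin(a),0]);x=np.array([0,0,-1.]);T[:3,:3]=np.c_[x,y,np.cross(x,y)];T[:3,3]=st['ee_pos']
C0=Cam('top');w=Cam('wrist');C0.c=w.c;C0.f=w.f;C0.T=T@w.c['T_tool_cam']
im0=cv2.imread('pics/c_w2.png')
def top(im,roi):
    return cv2.minAreaRect(blobs(im,[0,0,185],[180,50,255],roi)[0][0])
r0=top(im0,(277,163,315,224));r1=top(im,(265,165,312,246));print(r0,r1)
print('griptop',tri([(C0,np.array(r0[0])),(C1,np.array(r1[0]))]),rect(C1.plane(cv2.boxPoints(r1),65)))
g0=cv2.boundingRect(blobs(im0,[50,80,40],[80,255,255],(240,140,340,240))[0][0]);g1=cv2.boundingRect(blobs(im,[50,80,40],[80,255,255],(240,140,340,246))[0][0])
print(g0,g1)
for f in((0,0),(1,0)): print('body far corner',tri([(C0,np.array([g0[0]+f[0]*g0[2],g0[1]])),(C1,np.array([g1[0]+f[0]*g1[2],g1[1]]))]))
g=blobs(im,[50,80,40],[80,255,255],(240,140,340,246))[0][0]; print(rect(C1.plane(g[:,0],25)))
E
```

```text
((295.5, 201.0), (42.0, 13.0), 90.0) ((286.5, 211.5), (59.0, 19.0), 90.0)
griptop (array([ 411.15238043, -221.16089915,   60.9981332 ]), [0.5482834356706403, 0.7650006433561248]) (array([ 412.2, -220.9]), array([15.1, 47.5]), 80.7)
(276, 162, 40, 63) (260, 157, 54, 84)
body far corner (array([ 456.75795955, -207.57377317,   60.39708284]), [0.4026581828371077, 0.5675145105948302])
body far corner (array([ 458.30393641, -244.41295564,  126.46379765]), [0.7112006548739023, 1.1058200638768374])
(array([ 412.6, -221. ]), array([46.7, 76.3]), 80.6)
```

```bash
python3 - <<'E'
from h import *
info();go(412.2,-221,55,80.7,9)
E
```

```text
t 2.38 pos [ 411.8 -219.8  138. ] ygax -99.34 tilt [ 0.001 -0.001] F [0.4 0.3 0.1] w 91.0 q6 69.8
dist [  0.4  -1.2 -83. ] dyaw 0.0 [0.92, 0.01, -0.01, -0.0, 0.92, 0.01, -0.01, -0.0, 0.92, 0.01, -0.01, -0.0, 0.92, 0.01, -0.01, -0.0, 0.92, 0.01, -0.01, -0.0, 0.92, 0.01, -0.01, -0.0, 0.92, 0.01, -0.01, -0.0, 0.92, 0.01, -0.01, -0.0, 0.92, 0.01, -0.01, -0.0]
```

Request:
jog_arm --plan '[0.9,0,0,0,0.9,0,0,0,0.9,0,0,0,0.9,0,0,0,0.9,0,0,0,0.9,0,0,0,0.9,0.1,0,0,0.9,0,0,0,0.9,0,0,0,0.1,0,0,0,0,0,0,0]'

```text
time_s: 3.3
ee_pos: [411.0, -219.7, 54.5]
ee_rot: [-18.8, 89.9, 151.9]
force: [0.2, 0.3, -0.2]
gripper_width: 91.3
```

Request:
jog_arm --plan '[0,0,0,0,0,0,0,0,0,0,0,0,0,0,0,0,0,0,0,0,0,0,0,0]' --claw 0.5 --newtons 30

```text
time_s: 3.8
ee_pos: [411.4, -220.0, 55.5]
ee_rot: [151.5, 90.0, -37.8]
force: [-0.1, 0.5, 1.3]
gripper_width: 54.0
```

Request:
jog_arm --plan '[0,0,0,0,0,0,0,0,0,0,0,0,0,0,0,0,0,0,0,0,0,0,0,0,0,0,0,0]'

```text
time_s: 4.38
ee_pos: [411.4, -220.0, 55.2]
ee_rot: [113.5, 90.0, -75.8]
force: [-1.0, -0.1, -0.2]
gripper_width: 15.1
```

```bash
python3 - <<'E'
from h import *
info();go(412,-220,200,None,6);
E
```

```text
t 4.38 pos [ 411.4 -220.    55.2] ygax -99.27 tilt [ 0. -0.] F [-1.  -0.1 -0.2] w 15.1 q6 69.7
dist [  0.6  -0.  144.8] dyaw 0 [-2.41, -0.0, -0.01, 0.0, -2.41, -0.0, -0.01, 0.0, -2.41, -0.0, -0.01, 0.0, -2.41, -0.0, -0.01, 0.0, -2.41, -0.0, -0.01, 0.0, -2.41, -0.0, -0.01, 0.0]
```

Request:
jog_arm --plan '[-1.0,0,0,0,-2.5,0,0,0,-3,0,0,0,-3,0,0,0,-3,0,0,0,-2,0,0,0,0,0,0,0,0,0,0,0]'

```text
time_s: 5.05
ee_pos: [411.4, -219.9, 200.4]
ee_rot: [158.4, 89.9, -30.9]
force: [-0.0, 0.1, -3.0]
gripper_width: 15.4
```

```bash
python3 - <<'E'
from h import *
info();go(520,90,215,-87.7,12);
E
```

```text
t 5.05 pos [ 411.4 -219.9  200.4] ygax -99.27 tilt [ 0.001 -0.001] F [-0.   0.1 -3. ] w 15.4 q6 69.7
dist [108.6 309.9  14.6] dyaw 11.6 [-0.12, -2.69, -0.48, -0.16, -0.12, -2.69, -0.52, -0.16, -0.12, -2.68, -0.57, -0.16, -0.12, -2.67, -0.61, -0.16, -0.12, -2.66, -0.66, -0.16, -0.12, -2.65, -0.7, -0.16, -0.12, -2.63, -0.75, -0.16, -0.12, -2.62, -0.79, -0.16, -0.12, -2.61, -0.83, -0.16, -0.12, -2.59, -0.88, -0.16, -0.12, -2.58, -0.92, -0.16, -0.12, -2.56, -0.97, -0.16]
```

Request:
jog_arm --plan '[-0.1,-2.7,-0.5,-0.15,-0.1,-2.7,-0.5,-0.15,-0.1,-2.7,-0.6,-0.15,-0.1,-2.7,-0.6,-0.15,-0.1,-2.7,-0.7,-0.15,-0.1,-2.6,-0.7,-0.15,-0.1,-2.6,-0.7,-0.15,-0.1,-2.6,-0.8,-0.15,-0.1,-2.6,-0.8,-0.15,-0.1,-2.6,-0.9,-0.2,-0.1,-2.6,-0.9,-0.2,-0.1,-2.6,-0.9,-0.2]'

```text
time_s: 6.05
ee_pos: [519.6, 91.4, 209.4]
ee_rot: [7.9, 89.7, -169.6]
force: [-1.3, 0.9, -1.9]
gripper_width: 15.3
```

Request:
jog_arm --plan '[0,0,0,0,0,0,0,0,0,0,0,0]'

```text
time_s: 6.3
ee_pos: [519.5, 89.8, 210.2]
ee_rot: [14.7, 89.7, -162.9]
force: [-0.1, -0.1, -1.3]
gripper_width: 15.0
```

```bash
python3 - <<'E'
from h import *
info();grab('wrist','e_w');np.save('e_T.npy',tool());info()
E
```

```text
t 6.3 pos [519.5  89.8 210.2] ygax -87.56 tilt [-0.004 -0.001] F [-0.1 -0.1 -1.3] w 15.0 q6 96.2
t 6.35 pos [519.6  89.4 210.7] ygax -87.61 tilt [-0.003 -0.001] F [ 0.6  0.5 -1.7] w 15.2 q6 96.2
```

View pics/e_w.png

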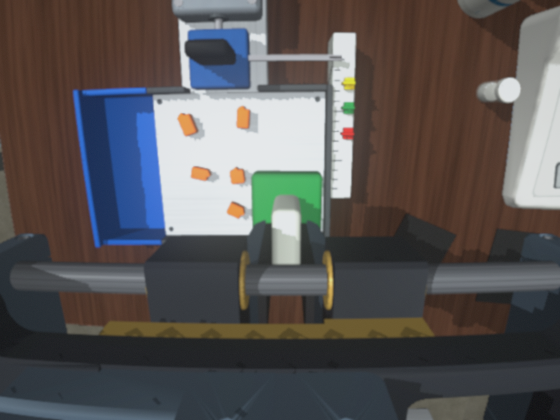

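```bash
python3 - <<'E'
from h import *
im=cv2.imread('pics/e_w.png'); crop(im,140,30,365,245,3.5,'e_c')
E
```

```text
(no output)
```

View pics/e_c.png

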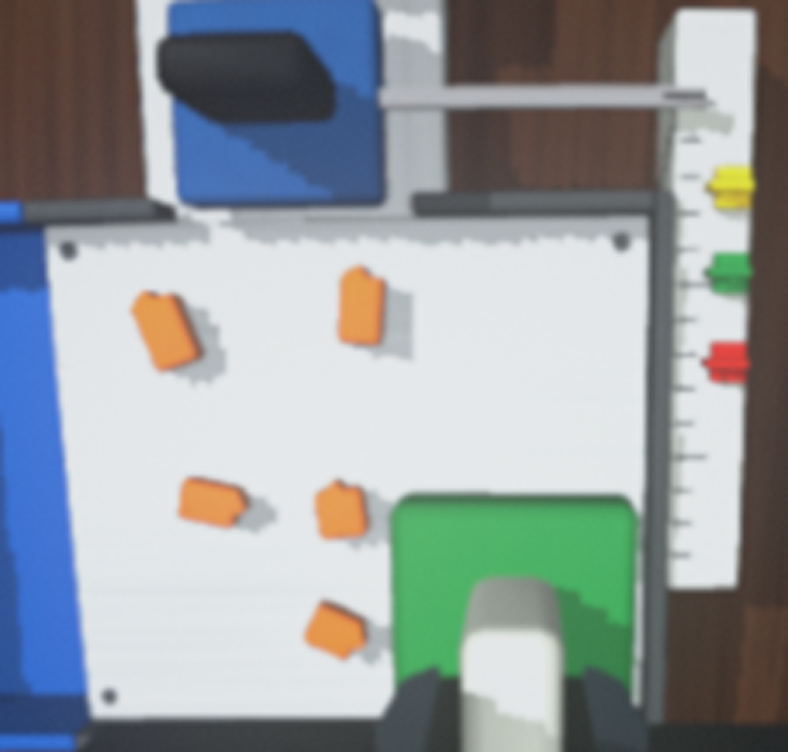

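```bash
cat > m2.py <<'E'
from h import *
st=None
T=np.load('e_T.npy'); C=Cam('wrist'); C.T=T@C.c['T_tool_cam']
P=lambda a:np.array(a,float)/3.5+[140,30]
b=C.plane(P([[45,228],[648,215],[92,718]]),30)
print(b.round(1), np.linalg.norm(b[0]-b[1]),np.linalg.norm(b[0]-b[2]))
v=b[0]-b[1]; yaw=np.degrees(np.arctan2(v[1],v[0]))-90; v2=b[0]-b[2]; print('yaw',yaw,np.degrees(np.arctan2(v2[1],v2[0])))
yaw=(yaw*1.17+np.degrees(np.arctan2(v2[1],v2[0])))/2.17
Rt=R.from_euler('z',yaw,degrees=True).as_matrix()
loc=np.array([[77,75,0],[77,-105,0],[-77,75,0]]); o=(b-loc@Rt.T).mean(0);o[2]=0;print('origin',o.round(1),yaw)
print('res',((b-o)@Rt-loc).round(1)[:,:2])
toT=lambda X:(X-o)@Rt
print('ptr',toT(C.plane(P([[708,98]]),48)).round(1)); print('marks',toT(C.plane(P([[708,188],[706,272],[704,362]]),48)).round(1))
im=cv2.imread('pics/e_w.png')
cs,_=blobs(im,[5,130,130],[18,255,255],(150,90,330,240)); print('chips',[(toT(C.plane(cen(c),38))[0,:2].round(1).tolist()) for c in cs])
np.savez('tester.npz',o=o,yaw=yaw)
# scraper body edges in tool
g=blobs(im,[50,80,40],[80,255,255],(200,150,350,245))[0][0]; print(cv2.boundingRect(g))
E
python3 m2.py
```

```text
[[610.1 231.2  30. ]
 [620.1  52.5  30. ]
 [456.5 223.2  30. ]] 178.95582481100143 153.8697040697158
yaw 3.1792170703592433 2.995419721653378
origin [537.4 152.6   0. ] 3.094517831324282
res [[-0.1 -0.4]
 [ 0.1  0.6]
 [-0.  -0.2]]
ptr [[ 106.8 -118.5   48. ]]
marks [[  82.9 -118.9   48. ]
 [  60.1 -118.9   48. ]
 [  35.1 -118.9   48. ]]
chips [[46.5, 38.4], [51.9, -19.8], [-4.8, 28.3], [-8.2, -11.2], [-45.6, -7.9]]
(252, 172, 70, 56)
```

```bash
cat >> h.py <<'E'
try:
    _t=np.load('tester.npz'); TO=_t['o'];TY=float(_t['yaw'])
except Exception: pass
def w2t(X): return (np.asarray(X)-TO)@R.from_euler('z',TY,degrees=True).as_matrix()
def got(x,y,z,n=12,yaw='sweep'):
    X=TO+R.from_euler('z',TY,degrees=True).as_matrix()@np.array([x,y,z])
    T=tool();print('now tester',w2t(T[:3,3]).round(1)); info()
    go(*X,{'sweep':TY+90,'pull':TY,None:None}[yaw],n)
E
python3 - <<'E'
from h import *
got(-30,-62,95,8)
E
```

```text
now tester [-21.2 -62.1 210.7]
t 6.35 pos [519.6  89.4 210.7] ygax -87.61 tilt [-0.003 -0.001] F [ 0.6  0.5 -1.7] w 15.2 q6 96.2
dist [  -8.8   -0.4 -115.7] dyaw 0.7 [1.45, -0.0, 0.11, -0.01, 1.45, -0.0, 0.11, -0.01, 1.45, -0.0, 0.11, -0.01, 1.45, -0.0, 0.11, -0.01, 1.45, -0.0, 0.11, -0.01, 1.45, -0.0, 0.11, -0.01, 1.45, -0.0, 0.11, -0.01, 1.45, -0.0, 0.11, -0.01]
```

Request:
jog_arm --plan '[1.4,0,0.1,0,1.4,0,0.1,0,1.5,0,0.1,0,1.5,0,0.1,0,1.5,0,0.1,0,1.5,0,0.1,0,1.5,0,0.1,0,1.4,0,0.1,0,0,0,0,-0.1,0,0,0,0,0,0,0,0]'

```text
time_s: 7.27
ee_pos: [513.3, 89.4, 95.9]
ee_rot: [176.7, 89.9, -0.4]
force: [-0.4, -1.1, -1.6]
gripper_width: 15.3
```

```bash
python3 - <<'E'
from h import *
got(-30,-62,83.5,4)
E
```

```text
now tester [-27.5 -61.8  95.9]
t 7.27 pos [513.3  89.4  95.9] ygax -87.03 tilt [ 0.001 -0.   ] F [-0.4 -1.1 -1.6] w 15.3 q6 95.7
dist [ -2.5  -0.3 -12.4] dyaw 0.1 [0.31, 0.0, 0.06, -0.0, 0.31, 0.0, 0.06, -0.0, 0.31, 0.0, 0.06, -0.0, 0.31, 0.0, 0.06, -0.0]
```

Request:
jog_arm --plan '[0.3,0,0.1,0,0.3,0,0.1,0,0.3,0,0,0,0.3,0,0,0,0,0,0,0]'

```text
time_s: 7.68
ee_pos: [510.3, 89.8, 82.7]
ee_rot: [11.6, 89.9, -165.3]
force: [0.0, 0.0, -1.7]
gripper_width: 15.2
```

```bash
python3 - <<'E'
from h import *
got(-30,70,83.5,12); grab('wrist','f_w');grab('side','f_s')
im=cv2.imread('pics/f_s.png'); crop(im,200,220,340,380,3.5,'f_sc')
E
```

```text
now tester [-30.4 -61.3  82.7]
t 7.68 pos [510.3  89.8  82.7] ygax -86.97 tilt [-0.001 -0.   ] F [ 0.   0.  -1.7] w 15.2 q6 95.7
dist [ -6.7 131.1   0.8] dyaw 0.1 [-0.01, -1.09, -0.0, -0.0, -0.01, -1.09, -0.0, -0.0, -0.01, -1.09, -0.0, -0.0, -0.01, -1.09, -0.0, -0.0, -0.01, -1.09, -0.0, -0.0, -0.01, -1.09, -0.0, -0.0, -0.01, -1.09, -0.0, -0.0, -0.01, -1.09, -0.0, -0.0, -0.01, -1.09, -0.0, -0.0, -0.01, -1.09, -0.0, -0.0, -0.01, -1.09, -0.0, -0.0, -0.01, -1.09, -0.0, -0.0]
```

View pics/f_w.png

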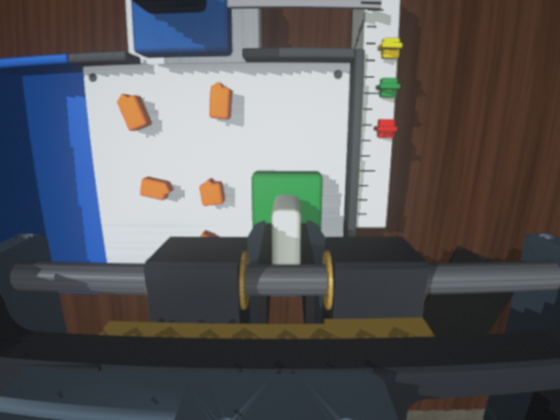

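View pics/f_sc.png

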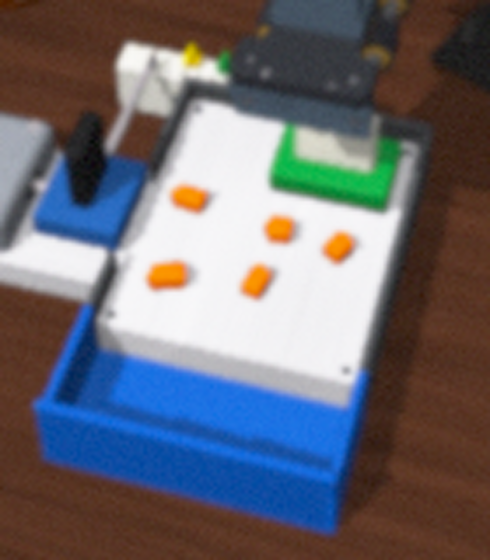

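The scraper stands on the bed, clear of the chips, with three of them in its lane. Sweeping.

Request:
jog_arm --plan '[0,-0.6,0,0,0,-0.6,0,0,0,-0.6,0,0,0,-0.6,0,0,0,-0.6,0,0,0,-0.6,0,0,0,-0.6,0,0,0,-0.6,0,0,0,-0.6,0,0,0,-0.6,0,0,0,-0.6,0,0,0,-0.6,0,0]'

```text
time_s: 8.78
ee_pos: [506.9, 162.3, 83.2]
ee_rot: [97.5, 90.0, -79.4]
force: [0.6, 0.0, -1.8]
gripper_width: 15.9
```

```bash
python3 - <<'E'
from h import *
got(-30,70,83.5,12); grab('side','g_s')
im=cv2.imread('pics/g_s.png'); crop(im,200,220,340,380,3.5,'g_sc')
E
```

```text
now tester [-29.9  11.3  83.2]
t 8.78 pos [506.9 162.3  83.2] ygax -86.97 tilt [ 0. -0.] F [ 0.6  0.  -1.8] w 15.9 q6 103.5
dist [-3.3 58.6  0.3] dyaw 0.1 [-0.0, -0.49, 0.0, -0.0, -0.0, -0.49, 0.0, -0.0, -0.0, -0.49, 0.0, -0.0, -0.0, -0.49, 0.0, -0.0, -0.0, -0.49, 0.0, -0.0, -0.0, -0.49, 0.0, -0.0, -0.0, -0.49, 0.0, -0.0, -0.0, -0.49, 0.0, -0.0, -0.0, -0.49, 0.0, -0.0, -0.0, -0.49, 0.0, -0.0, -0.0, -0.49, 0.0, -0.0, -0.0, -0.49, 0.0, -0.0]
```

View pics/g_sc.png

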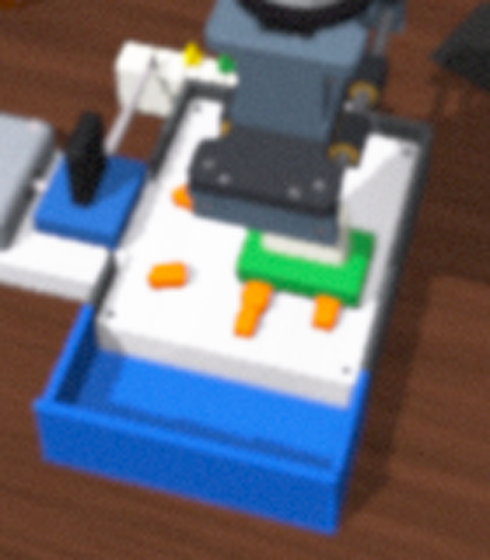

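Request:
jog_arm --plan '[0,-0.5,0,0,0,-0.5,0,0,0,-0.5,0,0,0,-0.5,0,0,0,-0.5,0,0,0,-0.5,0,0,0,-0.5,0,0,0,-0.5,0,0,0,-0.5,0,0,0,-0.5,0,0,0,-0.5,0,0,0,-0.4,0,0]'

```text
time_s: 9.83
ee_pos: [503.8, 221.2, 83.2]
ee_rot: [-130.1, 90.0, 52.9]
force: [-0.8, -0.6, -2.1]
gripper_width: 15.6
```

```bash
python3 - <<'E'
from h import *
grab('side','g_s2')
im=cv2.imread('pics/g_s2.png'); crop(im,200,220,340,380,3.5,'g_sc2')
got(-30,70,130,3)
E
```

```text
now tester [-29.7  70.9  83.2]
t 9.88 pos [503.9 221.8  83.2] ygax -86.95 tilt [0.    0.001] F [-0.6  0.7 -2.1] w 15.4 q6 109.5
dist [-0.2 -0.9 46.8] dyaw 0.0 [-1.56, 0.03, 0.01, -0.0, -1.56, 0.03, 0.01, -0.0, -1.56, 0.03, 0.01, -0.0]
```

View pics/g_sc2.png

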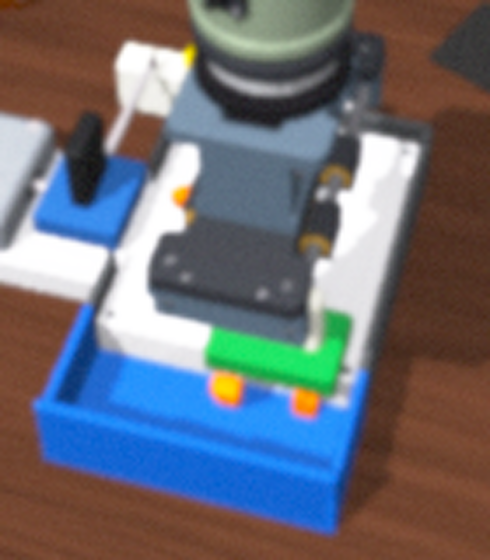

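Request:
jog_arm --plan '[-1.5,0,0,0,-1.5,0,0,0,-1.5,0,0,0,-0.3,0.3,0,0,0,0,0,0]'

```text
time_s: 10.3
ee_pos: [504.7, 217.5, 132.1]
ee_rot: [-172.6, 89.9, 10.5]
force: [0.2, -0.3, -1.4]
gripper_width: 15.7
```

```bash
python3 - <<'E'
from h import *
grab('side','g_s3');
im=cv2.imread('pics/g_s3.png'); crop(im,200,220,340,380,3.5,'g_sc3')
got(36,-68,130,8)
E
```

```text
now tester [-29.9  66.4 131.2]
t 10.35 pos [503.9 217.3 131.2] ygax -86.99 tilt [ 0. -0.] F [-0.3  0.5 -2.5] w 15.9 q6 109.1
dist [  73.1 -130.7   -1.2] dyaw 0.1 [0.01, 1.68, -0.83, -0.0, 0.01, 1.68, -0.83, -0.0, 0.01, 1.68, -0.83, -0.0, 0.01, 1.68, -0.83, -0.0, 0.01, 1.68, -0.83, -0.0, 0.01, 1.68, -0.83, -0.0, 0.01, 1.68, -0.82, -0.0, 0.01, 1.68, -0.82, -0.0]
```

View pics/g_sc3.png

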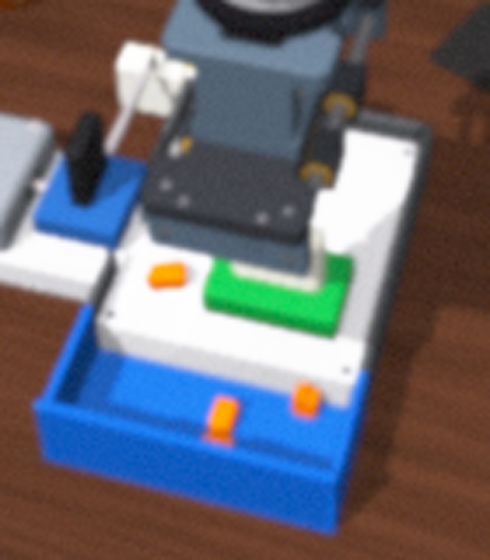

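Two or three chips are in the pan and the bed lane is clear. On to the second lane.

Request:
jog_arm --plan '[0,1.7,-0.8,0,0,1.7,-0.8,0,0,1.7,-0.8,0,0,1.7,-0.8,0,0,1.7,-0.8,0,0,1.7,-0.8,0,0,1.7,-0.9,0,0,1.5,-0.9,0,0,0,0,0,0,0,0,0,0,0,0,0]'

```text
time_s: 11.27
ee_pos: [576.0, 87.6, 130.2]
ee_rot: [-7.1, 89.9, 176.0]
force: [-0.5, -0.4, -1.6]
gripper_width: 15.5
```

```bash
python3 - <<'E'
from h import *
got(36,-68,83.5,6)
grab('wrist','i_w')
E
```

```text
now tester [ 35.  -67.  130.2]
t 11.27 pos [576.   87.6 130.2] ygax -86.99 tilt [-0.002  0.   ] F [-0.5 -0.4 -1.6] w 15.5 q6 94.5
dist [  1.   -1.  -46.7] dyaw 0.1 [0.78, 0.02, -0.02, -0.0, 0.78, 0.02, -0.02, -0.0, 0.78, 0.02, -0.02, -0.0, 0.78, 0.02, -0.02, -0.0, 0.78, 0.02, -0.02, -0.0, 0.78, 0.02, -0.02, -0.0]
```

View pics/i_w.png

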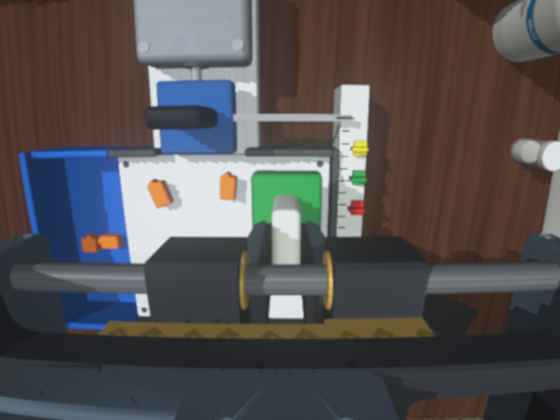

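Request:
jog_arm --plan '[0.8,0,0,0,0.8,0,0,0,0.8,0,0,0,0.8,0,0,0,0.8,0,0,0,0.7,0,0,0,0,0,0,0,0,0,0,0]'

```text
time_s: 11.98
ee_pos: [576.8, 87.3, 83.8]
ee_rot: [3.2, 90.0, -173.8]
force: [0.4, 0.8, -1.2]
gripper_width: 15.1
```

```bash
python3 - <<'E'
from h import *
got(36,70,83.5,24)
E
```

```text
now tester [ 35.8 -67.3  83.8]
t 11.98 pos [576.8  87.3  83.8] ygax -86.98 tilt [-0.001 -0.   ] F [ 0.4  0.8 -1.2] w 15.1 q6 94.5
dist [ -7.2 137.1  -0.3] dyaw 0.1 [0.0, -0.57, 0.0, -0.0, 0.0, -0.57, -0.0, -0.0, 0.0, -0.57, -0.0, -0.0, 0.0, -0.57, -0.0, -0.0, 0.0, -0.57, -0.0, -0.0, 0.0, -0.57, -0.0, -0.0, 0.0, -0.57, -0.0, -0.0, 0.0, -0.57, -0.0, -0.0, 0.0, -0.57, -0.0, -0.0, 0.0, -0.57, -0.0, -0.0, 0.0, -0.57, -0.0, -0.0, 0.0, -0.57, -0.0, -0.0, 0.0, -0.57, -0.0, -0.0, 0.0, -0.57, -0.0, -0.0, 0.0, -0.57, -0.0, -0.0, 0.0, -0.57, -0.0, -0.0, 0.0, -0.57, -0.0, -0.0, 0.0, -0.57, -0.0, -0.0, 0.0, -0.57, -0.0, -0.0, 0.0, -0.57, -0.0, -0.0, 0.0, -0.57, -0.0, -0.0, 0.0, -0.57, -0.0, -0.0, 0.0, -0.57, -0.0, -0.0, 0.0, -0.57, -0.0, -0.0]
```

Request:
jog_arm --plan '[0,-0.6,0,0,0,-0.6,0,0,0,-0.6,0,0,0,-0.6,0,0,0,-0.6,0,0,0,-0.6,0,0,0,-0.6,0,0,0,-0.6,0,0,0,-0.6,0,0,0,-0.6,0,0,0,-0.6,0,0,0,-0.6,0,0]'

```text
time_s: 12.98
ee_pos: [573.1, 159.8, 84.2]
ee_rot: [75.8, 90.0, -101.2]
force: [0.3, -0.0, -1.8]
gripper_width: 15.4
```

Request:
jog_arm --plan '[0,-0.6,0,0,0,-0.6,0,0,0,-0.6,0,0,0,-0.6,0,0,0,-0.6,0,0,0,-0.6,0,0,0,-0.5,0,0,0,-0.5,0,0,0,-0.5,0,0,0,-0.5,0,0,0,-0.5,0,0,0,-0.4,0,0]'

```text
time_s: 13.98
ee_pos: [569.8, 224.7, 84.2]
ee_rot: [-177.0, 90.0, 6.0]
force: [0.2, 0.5, -1.4]
gripper_width: 15.5
```

```bash
python3 - <<'E'
from h import *
info(); print(w2t(tool()[:3,3])); grab('side','j_s');
im=cv2.imread('pics/j_s.png'); crop(im,200,220,340,380,3.5,'j_sc')
E
```

```text
t 13.98 pos [569.8 224.7  84.2] ygax -86.97 tilt [0. 0.] F [ 0.2  0.5 -1.4] w 15.5 q6 107.4
[36.1910932  70.23105504 84.21793181]
```

View pics/j_sc.png

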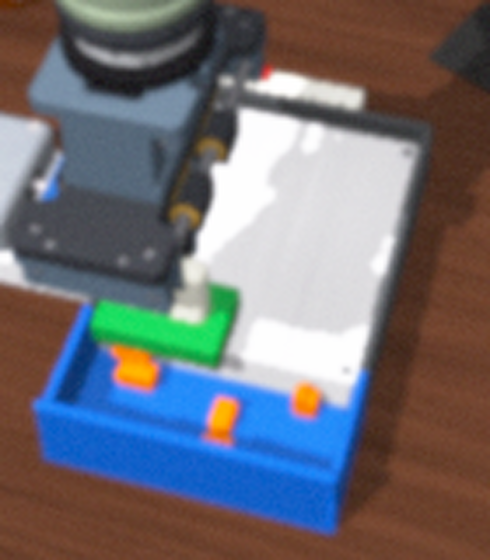

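Request:
jog_arm --plan '[-1,0,0,0,-2,0,0,0,-2.5,0,0,0,-2.5,0,0,0,-2.5,0,0,0,-1,0,0,0,0,0,0,0]'

```text
time_s: 14.62
ee_pos: [571.4, 224.5, 202.8]
ee_rot: [-164.4, 89.6, 18.6]
force: [0.0, 0.3, -1.3]
gripper_width: 14.9
```

```bash
python3 - <<'E'
from h import *
im,_=grab('side','k_s');crop(im,200,220,340,380,3.5,'k_sc')
info();go(440,0,200,-90,12)
E
```

```text
t 14.67 pos [570.2 224.1 200.4] ygax -86.99 tilt [0.002 0.001] F [ 0.6  0.6 -2.6] w 15.3 q6 107.4
dist [-130.2 -224.1   -0.4] dyaw -3.0 [-0.0, 1.81, 1.18, 0.04, -0.0, 1.81, 1.17, 0.04, -0.0, 1.82, 1.17, 0.04, -0.0, 1.82, 1.16, 0.04, -0.0, 1.83, 1.15, 0.04, -0.0, 1.83, 1.14, 0.04, -0.0, 1.84, 1.13, 0.04, -0.0, 1.84, 1.13, 0.04, -0.0, 1.85, 1.12, 0.04, -0.0, 1.85, 1.11, 0.04, -0.0, 1.86, 1.1, 0.04, -0.0, 1.86, 1.09, 0.04]
```

View pics/k_sc.png

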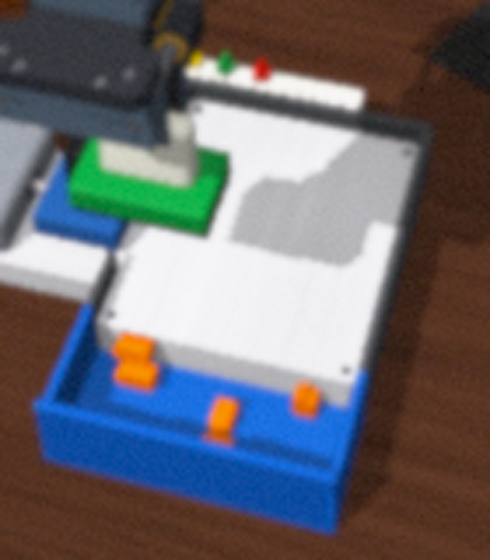

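Request:
jog_arm --plan '[0,1.8,1.2,0,0,1.8,1.2,0,0,1.8,1.2,0,0,1.8,1.2,0,0,1.8,1.2,0.1,0,1.8,1.2,0.1,0,1.8,1.1,0.1,0,1.8,1.1,0.1,0,1.8,1.1,0.1,0,1.8,1.1,0,0,1.8,1.1,0,0,1.8,1.1,0]'

```text
time_s: 15.67
ee_pos: [436.5, 3.0, 197.3]
ee_rot: [1.7, 89.8, -178.3]
force: [0.5, -0.1, -2.1]
gripper_width: 15.6
```

```bash
python3 - <<'E'
from h import *
im,_=grab('top','l_t');crop(im,125,150,265,260,5,'l_tc')
info();go(414.5,-216.5,200,84.9,12)
E
```

```text
t 15.72 pos [434.    0.5 197.2] ygax -90.02 tilt [-0.007 -0.003] F [-2.6 -1.2 -2.1] w 15.3 q6 88.8
dist [ -19.5 -217.     2.8] dyaw -5.1 [-0.02, 1.81, 0.16, 0.07, -0.02, 1.81, 0.15, 0.07, -0.02, 1.81, 0.14, 0.07, -0.02, 1.81, 0.12, 0.07, -0.02, 1.81, 0.11, 0.07, -0.02, 1.81, 0.09, 0.07, -0.02, 1.81, 0.08, 0.07, -0.02, 1.81, 0.07, 0.07, -0.02, 1.81, 0.05, 0.07, -0.02, 1.81, 0.04, 0.07, -0.02, 1.82, 0.03, 0.07, -0.02, 1.82, 0.01, 0.07]
```

View pics/l_tc.png

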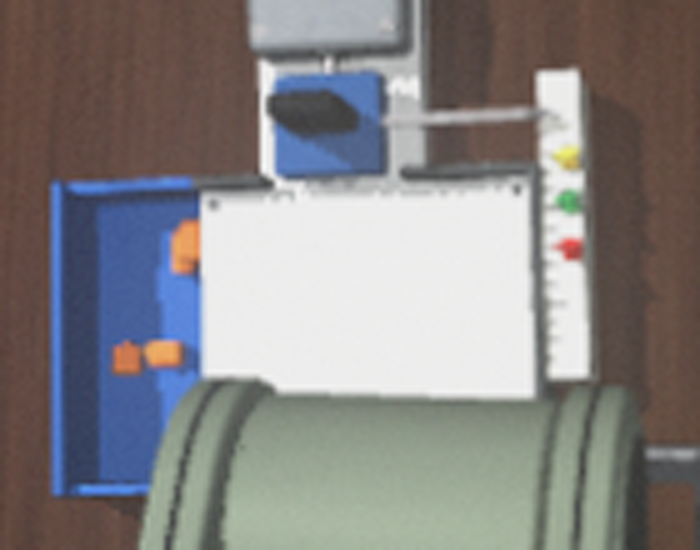

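```bash
python3 - <<'E'
from h import *
im=cv2.imread('pics/k_s.png');Cs=Cam('side');Ct=Cam('top')
cs,_=blobs(im,[5,150,150],[18,255,255],(225,300,300,350),5)
for c in cs:
    print(cv2.boundingRect(c),cen(c))
    for z in (10,20,30): print('  ',z,w2t(Cs.plane(cen(c),z))[0].round(1))
crop(im,225,305,300,355,10,'k_z')
t=cv2.imread('pics/l_t.png')
cs,_=blobs(t,[5,130,130],[18,255,255],(130,180,170,250),5)
for c in cs:
    print(cv2.boundingRect(c),cen(c),[w2t(Ct.plane(cen(c),z))[0,:2].round(1) for z in(10,20,30)])
E
```

```text
(233, 316, 12, 15) [238.30264993 322.70850767]
   10 [52.9 82.9 10. ]
   20 [50.1 88.8 20. ]
   30 [47.2 94.8 30. ]
(260, 334, 8, 12) [263.10877193 339.59649123]
   10 [ -6.9 106.2  10. ]
   20 [ -9.  111.9  20. ]
   30 [-11.1 117.6  30. ]
(284, 330, 7, 8) [287.04830918 333.58937198]
   10 [-49.1  81.3  10. ]
   20 [-50.6  87.3  20. ]
   30 [-52.2  93.3  30. ]
(160, 195, 5, 9) [162.01169591 199.06432749] [array([48. , 90.2]), array([46.6, 86.8]), array([45.2, 83.5])]
(154, 219, 7, 4) [157.32291667 220.46875   ] [array([-10.2, 104. ]), array([-11.1, 100.5]), array([-12. ,  97.1])]
(148, 219, 5, 5) [150.07142857 221.22619048] [array([-11.4, 124.2]), array([-12.2, 120.6]), array([-13.1, 116.9])]
```

View pics/k_z.png

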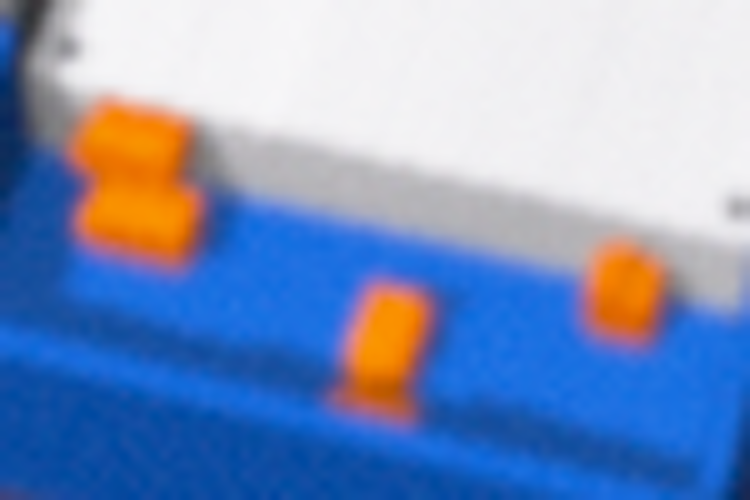

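```bash
python3 - <<'E'
from h import *
Cs=Cam('side');Ct=Cam('top')
for p in [(238,319.3),(238.5,326.5)]:
    print(p,[w2t(Cs.plane(np.array(p),z))[0].round(0).tolist() for z in(10,16,22,28,34)])
t=cv2.imread('pics/l_t.png');crop(t,145,185,175,215,20,'l_z')
# project predicted upper chip positions to top view
for X in([48,85,22],[48,82,22],[48,88,10]):
    W=TO+R.from_euler('z',TY,degrees=True).as_matrix()@np.array(X); print(X,Ct.proj(W),Cs.proj(W))
E
```

```text
(238, 319.3) [[56.0, 75.0, 10.0], [54.0, 79.0, 16.0], [53.0, 83.0, 22.0], [51.0, 86.0, 28.0], [49.0, 90.0, 34.0]]
(238.5, 326.5) [[50.0, 91.0, 10.0], [48.0, 95.0, 16.0], [46.0, 98.0, 22.0], [45.0, 102.0, 28.0], [43.0, 105.0, 34.0]]
[48, 85, 22] [[162.42153305 198.432188  ]] [[239.83915041 320.7605124 ]]
[48, 82, 22] [[163.50817446 198.37713497]] [[240.33171214 319.50607485]]
[48, 88, 10] [[162.78402132 199.04201314]] [[239.74418751 325.40045966]]
```

View pics/l_z.png

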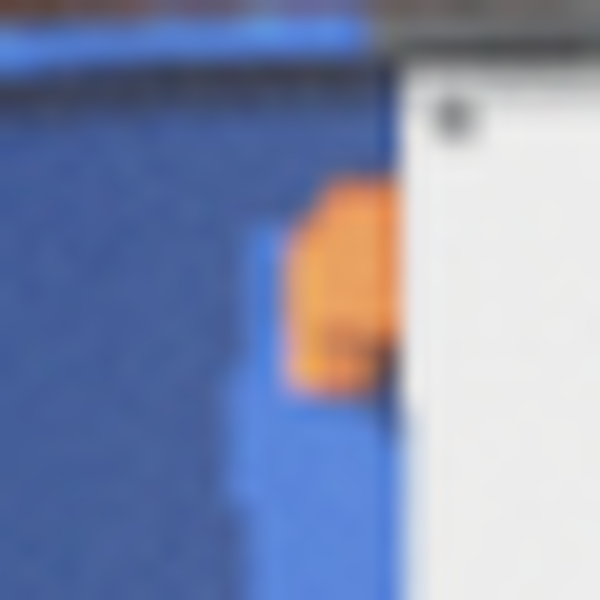

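All five chips are in the pan. The fifth lies partly on another one, and the bed edge clips it in the top view, so it is below bed level: about y 83, z 20. Now back to the mat.

Request:
jog_arm --plan '[0,1.8,0.2,0.1,0,1.8,0.2,0.1,0,1.8,0.1,0.1,0,1.8,0.1,0.1,0,1.8,0.1,0.1,0,1.8,0.1,0.1,0,1.8,0.1,0.1,0,1.8,0.1,0.1,0,1.8,0,0,0,1.8,0,0,0,1.8,0,0,0,1.8,0,0]'

```text
time_s: 16.72
ee_pos: [416.1, -211.7, 197.4]
ee_rot: [-22.7, 89.8, 152.6]
force: [-0.3, -0.4, -1.4]
gripper_width: 15.4
```

Request:
jog_arm --plan '[0,0,0,0,0,0,0,0]'

```text
time_s: 16.88
ee_pos: [416.4, -211.3, 197.6]
ee_rot: [-29.4, 89.8, 145.7]
force: [0.1, 0.4, -1.9]
gripper_width: 15.2
```

```bash
python3 - <<'E'
from h import *
grab('wrist','n_w');info();go(414.5,-216.5,70,84.9,9)
E
```

```text
t 16.93 pos [ 416.5 -210.7  197.9] ygax -94.82 tilt [-0.003  0.002] F [ 0.2  0.8 -1.5] w 15.2 q6 66.5
dist [  -2.    -5.8 -127.9] dyaw -0.3 [1.42, 0.07, 0.01, 0.01, 1.42, 0.07, 0.01, 0.01, 1.42, 0.07, 0.01, 0.01, 1.42, 0.07, 0.01, 0.01, 1.42, 0.07, 0.01, 0.01, 1.42, 0.07, 0.01, 0.01, 1.42, 0.07, 0.01, 0.01, 1.42, 0.07, 0.01, 0.01, 1.42, 0.07, 0.01, 0.01]
```

View pics/n_w.png

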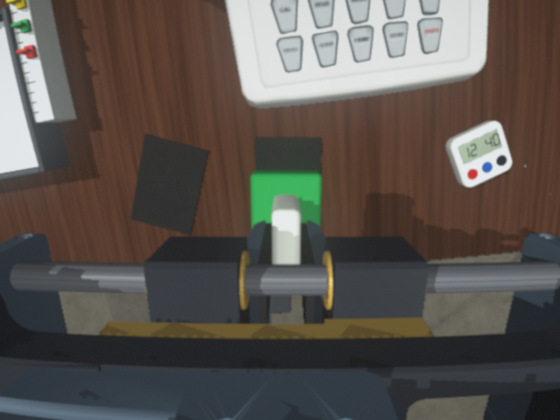

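Aligned with the mat at (288,155). Lowering.

Request:
jog_arm --plan '[1.4,0.1,0,0,1.4,0.1,0,0,1.4,0.1,0,0,1.4,0.1,0,0,1.4,0.1,0,0,1.4,0.1,0,0,1.4,0,0.1,0,1.4,0,0.1,0,1.4,0,0,0,0,0,0,0,0,0,0,0]'

```text
time_s: 17.85
ee_pos: [414.3, -216.1, 72.6]
ee_rot: [-27.8, 89.9, 147.4]
force: [0.5, -0.1, -2.4]
gripper_width: 15.4
```

```bash
python3 - <<'E'
from h import *
info();go(414.5,-216.5,55.5,84.9,5)
E
```

```text
t 17.85 pos [ 414.3 -216.1   72.6] ygax -94.72 tilt [-0.002  0.001] F [ 0.5 -0.1 -2.4] w 15.4 q6 65.7
dist [  0.2  -0.4 -17.1] dyaw -0.4 [0.34, 0.01, -0.01, 0.01, 0.34, 0.01, -0.01, 0.01, 0.34, 0.01, -0.01, 0.01, 0.34, 0.01, -0.01, 0.01, 0.34, 0.01, -0.01, 0.01]
```

Request:
jog_arm --plan '[0.4,0,0,0,0.4,0,0,0,0.3,0,0,0,0.3,0,0,0,0.3,0,0,0,0,0,0,0,0,0,0,0]'

```text
time_s: 18.43
ee_pos: [414.8, -217.3, 56.1]
ee_rot: [-12.0, 90.0, 163.3]
force: [0.1, 0.5, -1.4]
gripper_width: 15.3
```

```bash
python3 - <<'E'
from h import *
info()
E
```

```text
t 18.43 pos [ 414.8 -217.3   56.1] ygax -94.78 tilt [-0.  0.] F [ 0.1  0.5 -1.4] w 15.3 q6 65.7
```

Request:
jog_arm --plan '[0.1,0,0,0,0,0,0,0,0,0,0,0]'

```text
time_s: 18.68
ee_pos: [414.9, -217.3, 55.3]
ee_rot: [142.1, 90.0, -42.7]
force: [-0.3, 0.8, -2.3]
gripper_width: 15.1
```

Request:
jog_arm --plan '[0,0,0,0,0,0,0,0,0,0,0,0,0,0,0,0,0,0,0,0,0,0,0,0,0,0,0,0,0,0,0,0]' --claw 7

```text
time_s: 19.35
ee_pos: [414.9, -217.2, 55.3]
ee_rot: [119.3, 90.0, -65.5]
force: [-0.4, -0.1, -0.9]
gripper_width: 65.7
```

Request:
jog_arm --plan '[-0.8,0,0,0,-2,0,0,0,-2.5,0,0,0,-3,0,0,0,-3,0,0,0,-3,0,0,0,-2,0,0,0,0,0,0,0,0,0,0,0]'

```text
time_s: 20.1
ee_pos: [415.3, -217.5, 219.6]
ee_rot: [154.2, 89.8, -30.6]
force: [-0.4, -0.4, 0.0]
gripper_width: 70.3
```

```bash
python3 - <<'E'
from h import *
info();im,C=grab('wrist','o_w')
g=blobs(im,[50,80,40],[80,255,255],(200,130,350,245))[0][0]; print(rect(C.plane(g[:,0],25)))
crop(im,220,110,350,245,5,'o_c')
E
```

```text
t 20.1 pos [ 415.3 -217.5  219.6] ygax -94.77 tilt [ 0.003 -0.002] F [-0.4 -0.4  0. ] w 70.3 q6 65.7
(array([ 415.4, -217.5]), array([47. , 77.1]), 85.3)
```

View pics/o_c.png

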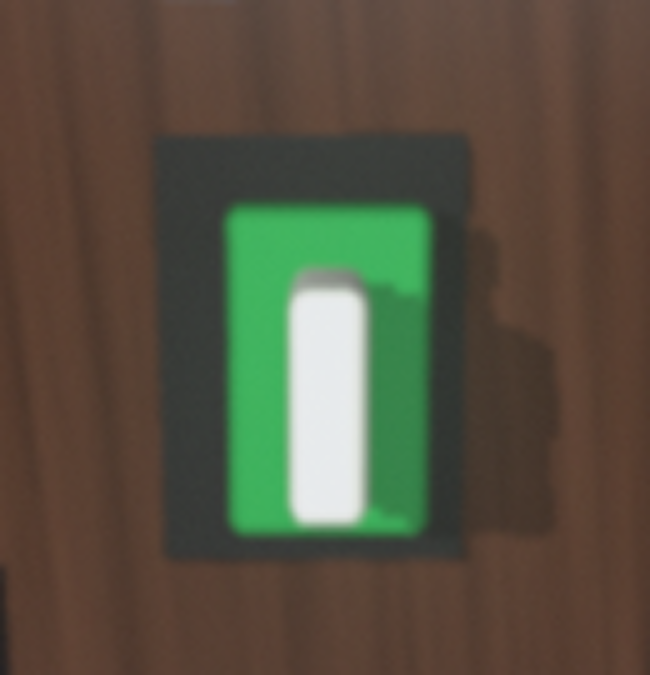

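Scraper placed at (415.4,-217.5) with its long side along the mat, and the fingers are off it. Next is the sled.

```bash
sed -i 's/dt=0 if yaw is None else .*/dt=0 if yaw is None else (yaw-yy+180)%360-180 if full else (yaw-yy+90)%180-90/; s/def go(x,y,z,yaw=None,n=12,start=None)/def go(x,y,z,yaw=None,n=12,full=False)/' h.py
python3 - <<'E'
from h import *
X=TO+R.from_euler('z',TY,degrees=True).as_matrix()@np.array([105,10,215]); print(X)
go(*X,3.1,18,True)
E
```

```text
[641.71038213 168.25670665 215.        ]
dist [227.2 385.3  -3.2] dyaw 97.9 [0.02, -2.24, -1.08, -0.91, 0.02, -2.13, -1.29, -0.91, 0.02, -1.99, -1.48, -0.91, 0.02, -1.84, -1.67, -0.91, 0.02, -1.68, -1.83, -0.91, 0.02, -1.5, -1.98, -0.91, 0.02, -1.3, -2.12, -0.91, 0.02, -1.1, -2.23, -0.91, 0.02, -0.88, -2.32, -0.91, 0.02, -0.66, -2.4, -0.91, 0.02, -0.43, -2.45, -0.91, 0.02, -0.19, -2.48, -0.91, 0.02, 0.04, -2.48, -0.91, 0.02, 0.28, -2.47, -0.91, 0.02, 0.51, -2.43, -0.91, 0.02, 0.74, -2.37, -0.91, 0.02, 0.96, -2.29, -0.91, 0.02, 1.17, -2.19, -0.91]
```

Request:
jog_arm --plan '[0,-2.2,-1.1,-0.9,0,-2.1,-1.3,-0.9,0,-2.0,-1.5,-0.9,0,-1.8,-1.7,-0.9,0,-1.7,-1.8,-0.9,0,-1.5,-2.0,-0.9,0,-1.3,-2.1,-0.9,0,-1.1,-2.2,-0.9,0,-0.9,-2.3,-0.9]'

```text
time_s: 20.9
ee_pos: [528.3, -24.6, 216.3]
ee_rot: [-45.7, 89.8, 178.4]
force: [0.3, -0.3, -0.9]
gripper_width: 69.8
```

```bash
python3 - <<'E'
from h import *
info();X=TO+R.from_euler('z',TY,degrees=True).as_matrix()@np.array([105,10,210]); print(X)
go(*X,3.1,10,True)
E
```

```text
t 20.9 pos [528.3 -24.6 216.3] ygax -45.9 tilt [-0.004  0.   ] F [ 0.3 -0.3 -0.9] w 69.8 q6 42.0
[641.71038213 168.25670665 210.        ]
dist [113.4 192.9  -6.3] dyaw 49.0 [0.06, -0.6, -2.16, -0.82, 0.06, -0.41, -2.2, -0.82, 0.06, -0.22, -2.23, -0.82, 0.06, -0.03, -2.24, -0.82, 0.06, 0.16, -2.23, -0.82, 0.06, 0.35, -2.21, -0.82, 0.06, 0.54, -2.17, -0.82, 0.06, 0.72, -2.12, -0.82, 0.05, 0.9, -2.05, -0.82, 0.05, 1.07, -1.96, -0.82]
```

Request:
jog_arm --plan '[0,-0.6,-2.2,-0.8,0,-0.4,-2.2,-0.8,0,-0.2,-2.2,-0.8,0,0,-2.2,-0.8,0,0.2,-2.2,-0.8,0,0.4,-2.2,-0.8,0,0.5,-2.2,-0.8,0,0.7,-2.1,-0.8,0,0.9,-2.0,-0.8,0,1.1,-1.9,-0.9,0,0,0,0,0,0,0,0]'

```text
time_s: 21.9
ee_pos: [644.6, 163.9, 215.7]
ee_rot: [-73.8, 89.7, -161.3]
force: [-1.7, 0.9, -0.8]
gripper_width: 69.9
```

```bash
python3 - <<'E'
from h import *
grab('wrist','tmp');info();print(w2t(tool()[:3,3]));grab('wrist','p_w');np.save('p_T.npy',tool())
im,_=grab('side','p_s');
E
```

```text
t 21.95 pos [644.4 163.1 216.3] ygax 2.39 tilt [-0.004 -0.002] F [-0.2 -0.6  0.4] w 70.1 q6 10.8
[107.42728377   4.72005063 216.25865194]
```

View pics/p_w.png

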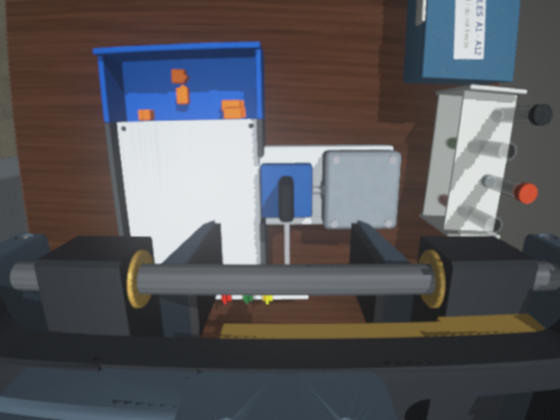

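View pics/p_s.png

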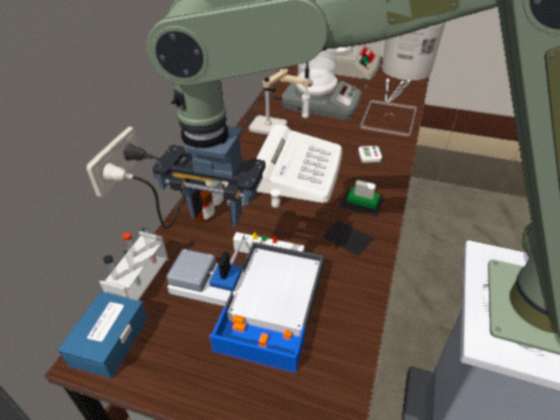

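```bash
python3 - <<'E'
from h import *
T=np.load('p_T.npy'); C=Cam('wrist'); C.T=T@C.c['T_tool_cam']
im=cv2.imread('pics/p_w.png')
W=lambda X:TO+np.atleast_2d(X)@R.from_euler('z',TY,degrees=True).as_matrix().T
print(C.proj(W([[100.5,18,105],[114.5,18,105],[100.5,-18,105],[114.5,-18,105],[107.5,18,53]])).round(1))
crop(im,240,130,340,250,6,'p_c'); crop(im,95,35,275,135,4.4,'p_pan')
# second view: e_w grip
C2=Cam('wrist'); C2.T=np.load('e_T.npy')@C2.c['T_tool_cam']
print(C2.proj(W([[100.5,18,105],[114.5,18,105],[100.5,-18,105],[114.5,-18,105]])).round(1))
for nm,lo,hi in(('y',[22,100,100],[35,255,255]),('g',[50,80,40],[85,255,255]),('r',[0,150,100],[4,255,255])):
    b=blobs(im,lo,hi,(205,285,285,310),2)[0]; print(nm,[(w2t(C.plane(cen(c),50))[0].round(1)) for c in b])
E
```

```text
[[277.7 185.2]
 [293.6 185. ]
 [278.5 224.2]
 [293.9 224.1]
 [285.8 175.5]]
[[183.5  55.5]
 [182.4  37.2]
 [228.1  54.1]
 [227.4  35.7]]
y [array([  84.2, -126.1,   50. ])]
g [array([  60.9, -125.2,   50. ])]
r [array([  36.2, -126.2,   50. ])]
```

View pics/p_c.png

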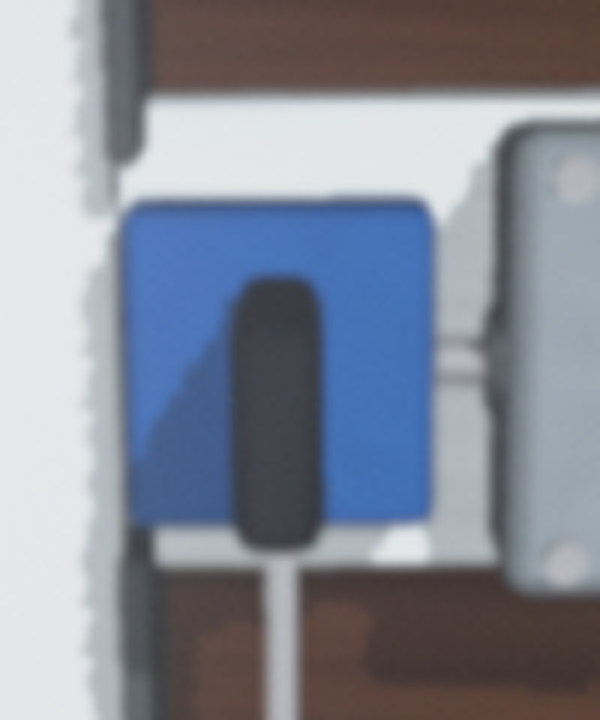

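View pics/p_pan.png

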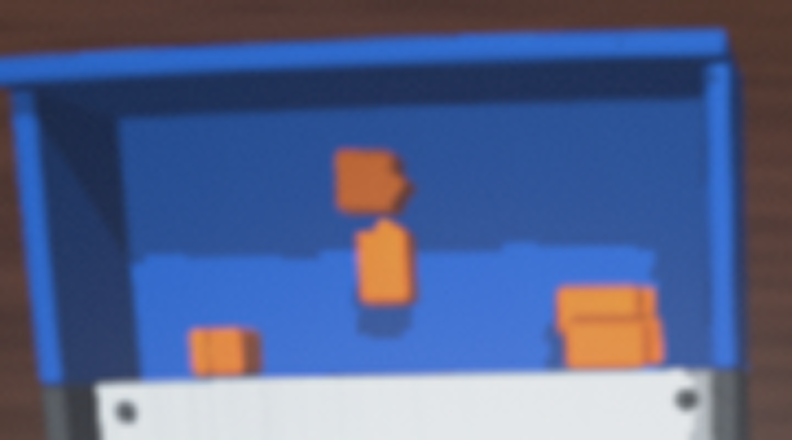

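```bash
python3 - <<'E'
from h import *
got(107.5,0,94,10,'pull')
E
```

```text
now tester [107.5   4.1 217.4]
t 22.05 pos [644.6 162.5 217.4] ygax 2.34 tilt [-0.002 -0.001] F [ 0.  -0.3 -0.8] w 70.5 q6 10.8
dist [   0.2   -4.1 -123.4] dyaw 0.8 [1.23, 0.0, 0.04, -0.01, 1.23, 0.0, 0.04, -0.01, 1.23, 0.0, 0.04, -0.01, 1.23, 0.0, 0.04, -0.01, 1.23, 0.0, 0.04, -0.01, 1.23, 0.0, 0.04, -0.01, 1.23, 0.0, 0.04, -0.01, 1.23, 0.0, 0.04, -0.01, 1.23, 0.0, 0.04, -0.01, 1.23, 0.0, 0.04, -0.01]
```

Request:
jog_arm --plan '[1.2,0,0.1,-0.1,1.2,0,0.1,0,1.2,0,0.1,0,1.2,0,0,0,1.2,0,0,0,1.2,0,0,0,1.2,0,0,0,1.3,0,0,0,1.3,0,0,0,1.3,0,0,0,0,0,0,0,0,0,0,0]'

```text
time_s: 23.05
ee_pos: [644.8, 159.5, 94.9]
ee_rot: [-75.0, 89.9, -162.0]
force: [0.6, 0.0, 0.6]
gripper_width: 70.2
```

```bash
python3 - <<'E'
from h import *
got(107.5,0,94,4,'pull'); grab('wrist','q_w'); im,_=grab('side','q_s'); crop(im,140,200,320,330,4,'q_sc')
E
```

```text
now tester [107.6   1.1  94.9]
t 23.05 pos [644.8 159.5  94.9] ygax 2.95 tilt [-0.002 -0.001] F [0.6 0.  0.6] w 70.2 q6 10.0
dist [-0.  -1.1 -0.9] dyaw 0.1 [0.02, -0.0, 0.03, -0.01, 0.02, -0.0, 0.03, -0.01, 0.02, -0.0, 0.03, -0.01, 0.02, -0.0, 0.03, -0.01]
```

View pics/q_w.png

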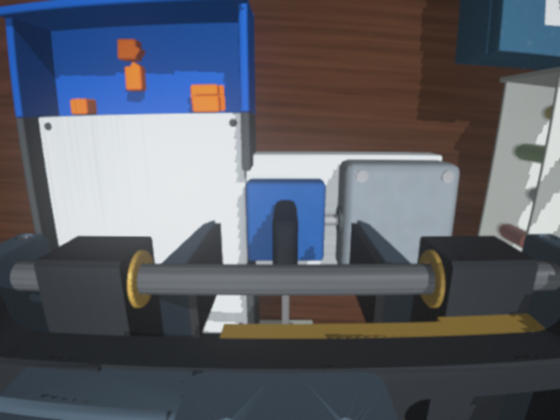

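View pics/q_sc.png

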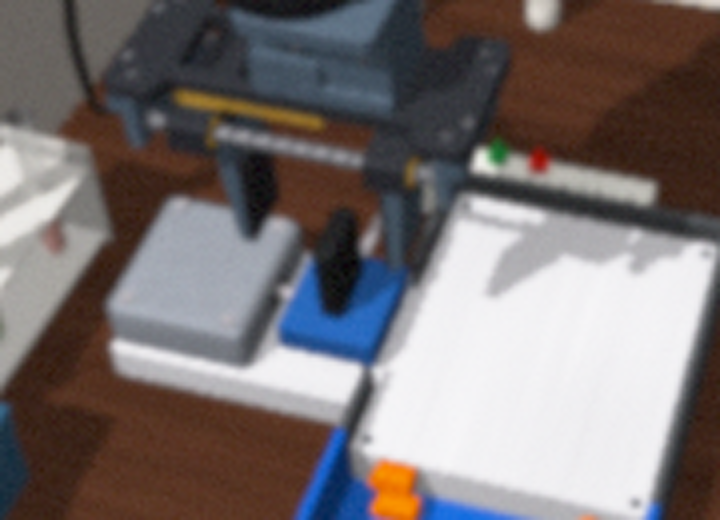

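The grip stands between the open fingers, its blade at (285,235) in the wrist view. Closing.

Request:
jog_arm --plan '[0,0,0,0,0,0,0,0,0,0,0,0,0,0,0,0,0,0,0,0,0,0,0,0,0,0,0,0,0,0,0,0,0,0,0,0,0,0,0,0,0,0,0,0,0,0,0,0]' --claw 0.5 --newtons 45

```text
time_s: 24.15
ee_pos: [644.4, 160.4, 95.1]
ee_rot: [-85.8, 89.9, -172.7]
force: [-5.2, -0.1, 2.2]
gripper_width: 13.4
```

```bash
python3 - <<'E'
from h import *
info();print(w2t(tool()[:3,3]).round(1))
E
```

```text
t 24.15 pos [644.4 160.4  95.1] ygax 3.02 tilt [-0.003 -0.   ] F [-5.2 -0.1  2.2] w 13.4 q6 9.9
[107.2   2.   95.1]
```

Request:
jog_arm --plan '[0,-0.2,0,0,0,-0.3,0,0,0,-0.3,0,0,0,-0.3,0,0,0,-0.3,0,0,0,-0.3,0,0,0,-0.3,0,0,0,-0.2,0,0,0,-0.1,0,0,0,0,0,0,0,0,0,0]'

```text
time_s: 25.07
ee_pos: [624.4, 159.4, 95.1]
ee_rot: [93.2, 89.7, 6.3]
force: [6.1, 0.1, -5.3]
gripper_width: 13.1
```

```bash
python3 - <<'E'
from h import *
info();print(w2t(tool()[:3,3]).round(1))
t,_=grab('top','r_t');s,_=grab('side','r_s');grab('wrist','r_w')
crop(t,160,140,260,220,6,'r_tc');crop(s,200,215,320,280,6,'r_sc')
E
```

```text
t 25.07 pos [624.4 159.4  95.1] ygax 3.03 tilt [0.004 0.   ] F [ 6.1  0.1 -5.3] w 13.1 q6 10.3
[87.2  2.1 95.1]
```

View pics/r_tc.png

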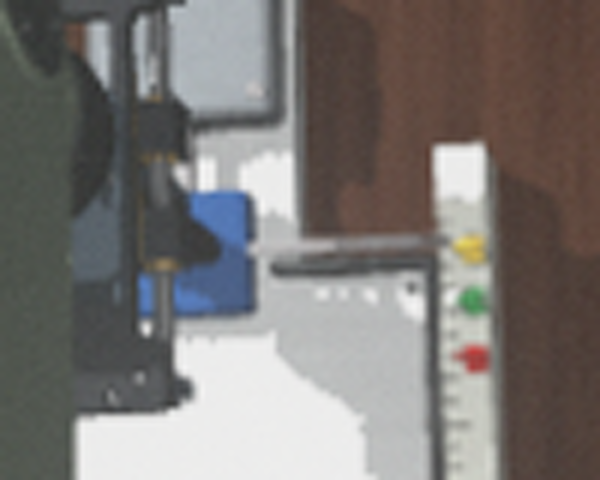

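View pics/r_sc.png

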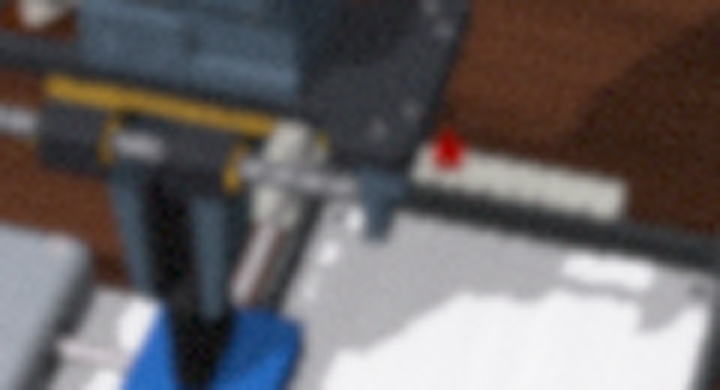

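View pics/r_w.png

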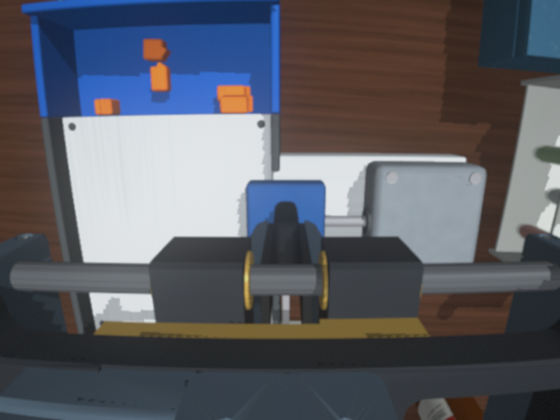

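Request:
jog_arm --plan '[0,-0.2,0,0,0,-0.2,0,0,0,0,0,0,0,0,0,0,0,0,0,0]'

```text
time_s: 25.63
ee_pos: [620.7, 159.2, 95.2]
ee_rot: [92.9, 89.7, 5.9]
force: [6.7, 0.3, -6.0]
gripper_width: 13.4
```

```bash
python3 - <<'E'
from h import *
info();print(w2t(tool()[:3,3]).round(1))
t,_=grab('top','r_t2');
crop(t,220,160,255,210,12,'r_tc2')
E
```

```text
t 25.63 pos [620.7 159.2  95.2] ygax 3.03 tilt [0.005 0.001] F [ 6.7  0.3 -6. ] w 13.4 q6 10.4
[83.5  2.1 95.2]
```

View pics/r_tc2.png

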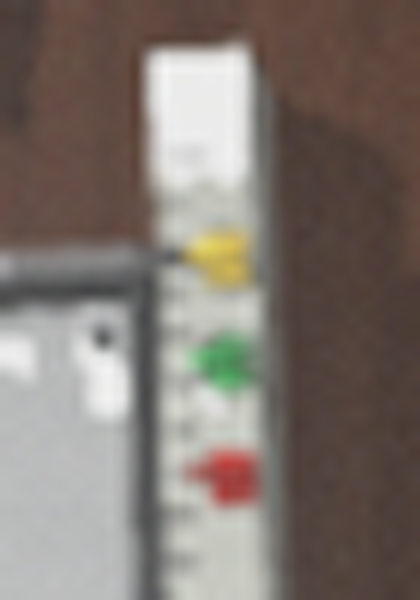

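The pointer's dark tip at crop (170,257) is in line with the yellow tip at (185,257). Holding.

Request:
jog_arm --plan '[0,0,0,0,0,0,0,0,0,0,0,0,0,0,0,0,0,0,0,0,0,0,0,0,0,0,0,0,0,0,0,0,0,0,0,0,0,0,0,0,0,0,0,0,0,0,0,0]'

```text
time_s: 26.68
ee_pos: [620.7, 159.2, 95.2]
ee_rot: [93.1, 89.7, 6.2]
force: [6.3, -0.5, -5.3]
gripper_width: 13.0
```

Request:
jog_arm --plan '[0,0,0,0,0,0,0,0,0,0,0,0,0,0,0,0,0,0,0,0,0,0,0,0,0,0,0,0,0,0,0,0,0,0,0,0,0,0,0,0,0,0,0,0,0,0,0,0]'

```text
time_s: 27.68
ee_pos: [620.7, 159.2, 95.2]
ee_rot: [93.5, 89.7, 6.5]
force: [6.5, 0.5, -5.3]
gripper_width: 12.8
```

Request:
jog_arm --plan '[0,0,0,0,0,0,0,0,0,0,0,0,0,0,0,0,0,0,0,0,0,0,0,0,0,0,0,0,0,0,0,0,0,0,0,0,0,0,0,0,0,0,0,0,0,0,0,0]'

```text
time_s: 28.68
ee_pos: [620.7, 159.2, 95.2]
ee_rot: [93.4, 89.7, 6.5]
force: [7.2, 0.6, -5.3]
gripper_width: 13.5
```

```bash
python3 - <<'E'
from h import *
info();print(w2t(tool()[:3,3]).round(1))
t,_=grab('top','r_t3');
crop(t,220,160,255,210,12,'r_tc3')
E
```

```text
t 28.68 pos [620.7 159.2  95.2] ygax 3.02 tilt [0.005 0.001] F [ 7.2  0.6 -5.3] w 13.5 q6 10.4
[83.5  2.1 95.2]
```

View pics/r_tc3.png

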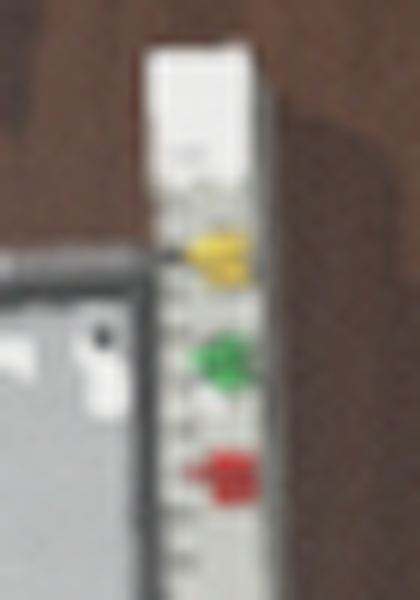

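Held with a spring force of about 6.8 N, as expected for 23.7 mm. Returning it home, then releasing.

Request:
jog_arm --plan '[0,0.3,0,0,0,0.4,0,0,0,0.5,0,0,0,0.5,0,0,0,0.5,0,0,0,0.4,0,0,0,0.1,0,0,0,0,0,0,0,0,0,0]'

```text
time_s: 29.48
ee_pos: [644.3, 160.4, 95.1]
ee_rot: [-84.6, 89.9, -171.5]
force: [-3.3, 0.6, -0.1]
gripper_width: 12.7
```

Request:
jog_arm --plan '[0,0,0,0,0,0,0,0,0,0,0,0,0,0,0,0,0,0,0,0,0,0,0,0,0,0,0,0,0,0,0,0]' --claw 3

```text
time_s: 30.15
ee_pos: [645.6, 160.4, 95.2]
ee_rot: [38.9, 90.0, -48.0]
force: [1.1, 0.6, 0.5]
gripper_width: 29.9
```

```bash
python3 - <<'E'
from h import *
got(107.5,1.5,95,1,'pull')
t,_=grab('top','s_t');
crop(t,180,140,255,210,8,'s_tc')
E
```

```text
now tester [108.5   2.   95.2]
t 30.15 pos [645.6 160.4  95.2] ygax 3.03 tilt [ 0. -0.] F [1.1 0.6 0.5] w 29.9 q6 9.9
dist [-0.9 -0.5 -0.2] dyaw 0.1 [0.02, -0.1, 0.05, -0.01]
```

View pics/s_tc.png

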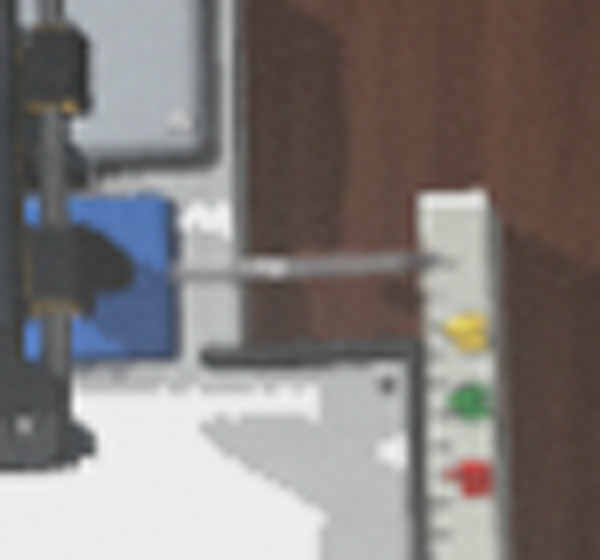

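Pointer home at crop (440,260). Re-gripping, then the green pull.

Request:
jog_arm --plan '[0,-0.1,0,0,0,0,0,0,0,0,0,0,0,0,0,0,0,0,0,0,0,0,0,0]' --claw 0.5

```text
time_s: 30.7
ee_pos: [644.3, 160.4, 95.2]
ee_rot: [-77.1, 90.0, -164.0]
force: [-1.1, 0.3, 0.9]
gripper_width: 12.7
```

Request:
jog_arm --plan '[0,-0.4,0,0,0,-0.5,0,0,0,-0.5,0,0,0,-0.5,0,0,0,-0.5,0,0,0,-0.5,0,0,0,-0.5,0,0,0,-0.5,0,0,0,-0.4,0,0,0,-0.3,0,0,0,-0.1,0,0,0,0,0,0]'

```text
time_s: 31.7
ee_pos: [601.0, 158.2, 95.3]
ee_rot: [93.1, 89.5, 6.1]
force: [8.9, 0.0, -7.5]
gripper_width: 12.8
```

```bash
python3 - <<'E'
from h import *
got(60.4,1.5,95,1,'pull')
E
```

```text
now tester [63.8  2.1 95.3]
t 31.7 pos [601.  158.2  95.3] ygax 3.04 tilt [0.008 0.001] F [ 8.9  0.  -7.5] w 12.8 q6 10.7
dist [-3.4 -0.8 -0.3] dyaw 0.1 [0.03, -0.34, 0.06, -0.01]
```

Request:
jog_arm --plan '[0,-0.2,0,0,0,-0.15,0,0,0,0,0,0,0,0,0,0,0,0,0,0]'

```text
time_s: 32.12
ee_pos: [597.9, 158.0, 95.3]
ee_rot: [93.0, 89.5, 6.1]
force: [9.7, 0.4, -6.5]
gripper_width: 13.0
```

```bash
python3 - <<'E'
from h import *
info();print(w2t(tool()[:3,3]).round(1))
t,_=grab('top','t_t');
crop(t,220,160,255,210,12,'t_tc')
E
```

```text
t 32.12 pos [597.9 158.   95.3] ygax 3.04 tilt [0.009 0.001] F [ 9.7  0.4 -6.5] w 13.0 q6 10.8
[60.7  2.2 95.3]
```

View pics/t_tc.png

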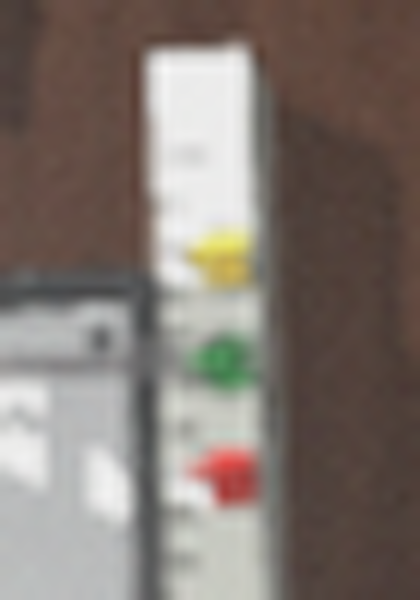

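The pointer at crop row ~358 is in line with the green tip at ~360. Holding.

Request:
jog_arm --plan '[0,0,0,0,0,0,0,0,0,0,0,0,0,0,0,0,0,0,0,0,0,0,0,0,0,0,0,0,0,0,0,0,0,0,0,0,0,0,0,0,0,0,0,0,0,0,0,0]'

```text
time_s: 33.17
ee_pos: [598.0, 158.0, 95.3]
ee_rot: [93.3, 89.5, 6.4]
force: [9.4, 1.2, -8.2]
gripper_width: 12.6
```

Request:
jog_arm --plan '[0,0,0,0,0,0,0,0,0,0,0,0,0,0,0,0,0,0,0,0,0,0,0,0,0,0,0,0,0,0,0,0,0,0,0,0,0,0,0,0,0,0,0,0,0,0,0,0]'

```text
time_s: 34.17
ee_pos: [598.0, 158.0, 95.3]
ee_rot: [93.1, 89.5, 6.2]
force: [9.8, 0.3, -7.4]
gripper_width: 12.8
```

Request:
jog_arm --plan '[0,0,0,0,0,0,0,0,0,0,0,0,0,0,0,0,0,0,0,0,0,0,0,0,0,0,0,0,0,0,0,0,0,0,0,0,0,0,0,0,0,0,0,0,0,0,0,0]'

```text
time_s: 35.17
ee_pos: [598.0, 158.0, 95.3]
ee_rot: [93.1, 89.5, 6.1]
force: [9.7, 0.5, -7.2]
gripper_width: 13.2
```

```bash
python3 - <<'E'
from h import *
info();print(w2t(tool()[:3,3]).round(1))
t,_=grab('top','t_t3');
crop(t,220,160,255,210,12,'t_tc3')
E
```

```text
t 35.17 pos [598.  158.   95.3] ygax 3.04 tilt [0.009 0.001] F [ 9.7  0.5 -7.2] w 13.2 q6 10.8
[60.8  2.1 95.3]
```

View pics/t_tc3.png

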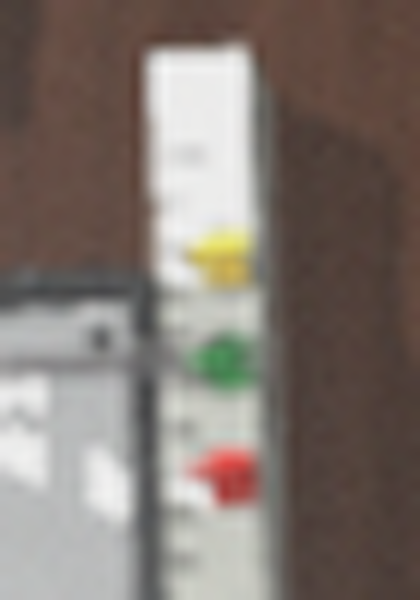

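```bash
python3 - <<'E'
from h import *
t=cv2.imread('pics/t_t3.png');crop(t,226,182,246,198,36,'t_z');y=cv2.imread('pics/r_t3.png');crop(y,226,173,246,189,36,'y_z')
E
```

```text
(no output)
```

View pics/t_z.png

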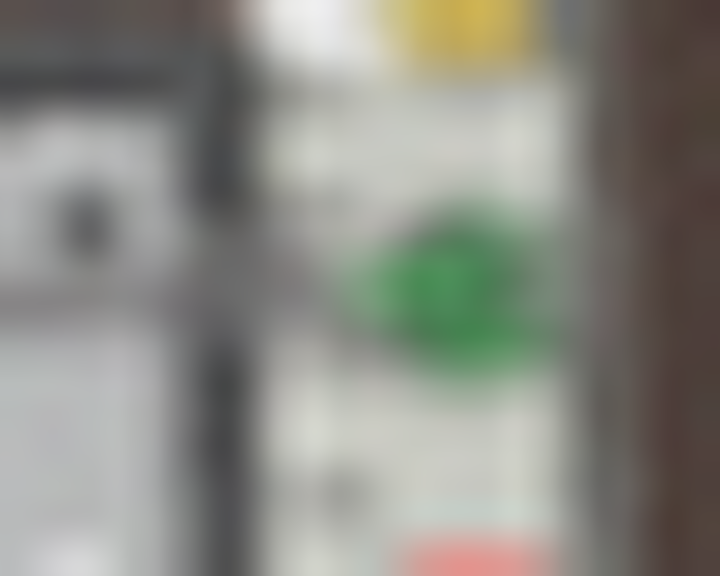

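View pics/y_z.png

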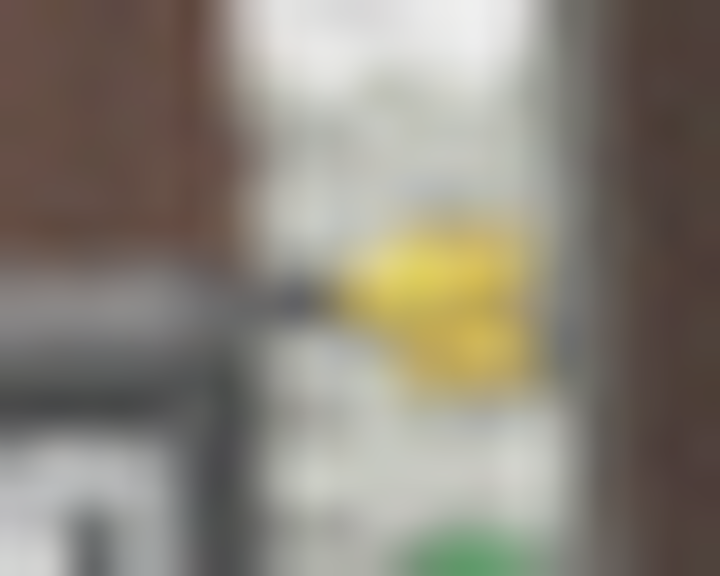

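Both are aligned to well under 1 mm. Returning home.

Request:
jog_arm --plan '[0,0.4,0,0,0,0.5,0,0,0,0.6,0,0,0,0.6,0,0,0,0.6,0,0,0,0.6,0,0,0,0.6,0,0,0,0.6,0,0,0,0.4,0,0,0,0.1,0,0,0,0,0,0,0,0,0,0]'

```text
time_s: 36.22
ee_pos: [644.2, 160.3, 95.2]
ee_rot: [79.4, 90.0, -7.6]
force: [2.9, 0.5, -2.0]
gripper_width: 13.2
```

Request:
jog_arm --plan '[0,0,0,0,0,0,0,0,0,0,0,0,0,0,0,0,0,0,0,0,0,0,0,0,0,0,0,0,0,0,0,0]' --claw 3

```text
time_s: 36.88
ee_pos: [643.9, 160.4, 95.2]
ee_rot: [-62.4, 90.0, -149.4]
force: [0.1, 0.4, 0.4]
gripper_width: 29.7
```

```bash
python3 - <<'E'
from h import *
got(107.5,1.5,95,1,'pull')
t,_=grab('top','u_t');
crop(t,180,140,255,210,8,'u_tc')
E
```

```text
now tester [106.8   2.   95.2]
t 36.88 pos [643.9 160.4  95.2] ygax 3.03 tilt [-0. -0.] F [0.1 0.4 0.4] w 29.7 q6 10.0
dist [ 0.7 -0.5 -0.2] dyaw 0.1 [0.02, 0.07, 0.05, -0.01]
```

View pics/u_tc.png

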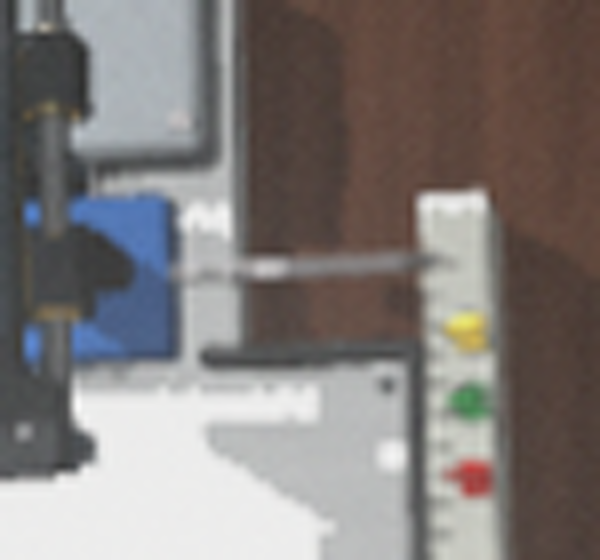

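Home again. Now the red pull.

Request:
jog_arm --plan '[0,0,0,0,0,0,0,0,0,0,0,0,0,0,0,0,0,0,0,0,0,0,0,0]' --claw 0.5

```text
time_s: 37.43
ee_pos: [644.3, 160.4, 95.2]
ee_rot: [86.9, 90.0, -0.1]
force: [1.3, -0.5, -0.6]
gripper_width: 13.4
```

Request:
jog_arm --plan '[0,-0.4,0,0,0,-0.7,0,0,0,-0.8,0,0,0,-0.8,0,0,0,-0.8,0,0,0,-0.8,0,0,0,-0.8,0,0,0,-0.8,0,0,0,-0.6,0,0,0,-0.3,0,0,0,-0.2,0,0,0,0,0,0]'

```text
time_s: 38.43
ee_pos: [578.5, 157.0, 95.3]
ee_rot: [93.2, 89.4, 6.2]
force: [12.8, 0.4, -10.4]
gripper_width: 13.4
```

```bash
python3 - <<'E'
from h import *
got(35.5,1.5,95,1,'pull')
E
```

```text
now tester [41.2  2.2 95.3]
t 38.43 pos [578.5 157.   95.3] ygax 3.05 tilt [0.011 0.001] F [ 12.8   0.4 -10.4] w 13.4 q6 11.1
dist [-5.7 -1.  -0.3] dyaw 0.0 [0.02, -0.57, 0.07, -0.01]
```

Request:
jog_arm --plan '[0,-0.2,0,0,0,-0.2,0,0,0,-0.15,0,0,0,0,0,0,0,0,0,0,0,0,0,0]'

```text
time_s: 38.93
ee_pos: [573.7, 156.8, 95.3]
ee_rot: [93.2, 89.3, 6.3]
force: [12.1, 0.6, -10.5]
gripper_width: 12.9
```

```bash
python3 - <<'E'
from h import *
info();print(w2t(tool()[:3,3]).round(1))
t,_=grab('top','v_t');crop(t,226,191,246,207,36,'v_z')
E
```

```text
t 38.93 pos [573.7 156.8  95.3] ygax 3.04 tilt [0.011 0.001] F [ 12.1   0.6 -10.5] w 12.9 q6 11.2
[36.5  2.2 95.3]
```

View pics/v_z.png

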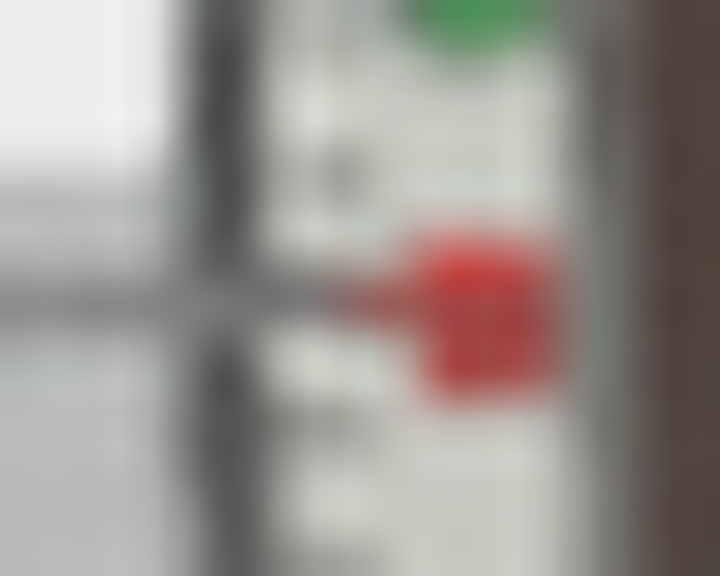

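The pointer is aligned with the red tip at crop row ~295. Holding.

Request:
jog_arm --plan '[0,0,0,0,0,0,0,0,0,0,0,0,0,0,0,0,0,0,0,0,0,0,0,0,0,0,0,0,0,0,0,0,0,0,0,0,0,0,0,0,0,0,0,0,0,0,0,0]'

```text
time_s: 39.98
ee_pos: [573.7, 156.8, 95.3]
ee_rot: [93.2, 89.3, 6.3]
force: [12.8, 0.1, -9.6]
gripper_width: 12.8
```

Request:
jog_arm --plan '[0,0,0,0,0,0,0,0,0,0,0,0,0,0,0,0,0,0,0,0,0,0,0,0,0,0,0,0,0,0,0,0,0,0,0,0,0,0,0,0,0,0,0,0,0,0,0,0]'

```text
time_s: 40.98
ee_pos: [573.7, 156.8, 95.3]
ee_rot: [93.3, 89.3, 6.4]
force: [13.7, 0.1, -9.5]
gripper_width: 12.8
```

Request:
jog_arm --plan '[0,0,0,0,0,0,0,0,0,0,0,0,0,0,0,0,0,0,0,0,0,0,0,0,0,0,0,0,0,0,0,0,0,0,0,0,0,0,0,0,0,0,0,0,0,0,0,0]'

```text
time_s: 41.98
ee_pos: [573.7, 156.8, 95.3]
ee_rot: [93.4, 89.3, 6.4]
force: [12.8, 0.3, -10.7]
gripper_width: 13.4
```

```bash
python3 - <<'E'
from h import *
info();print(w2t(tool()[:3,3]).round(1))
t,_=grab('top','v_t2');crop(t,226,191,246,207,36,'v_z2')
E
```

```text
t 41.98 pos [573.7 156.8  95.3] ygax 3.04 tilt [0.011 0.001] F [ 12.8   0.3 -10.7] w 13.4 q6 11.2
[36.5  2.2 95.3]
```

View pics/v_z2.png

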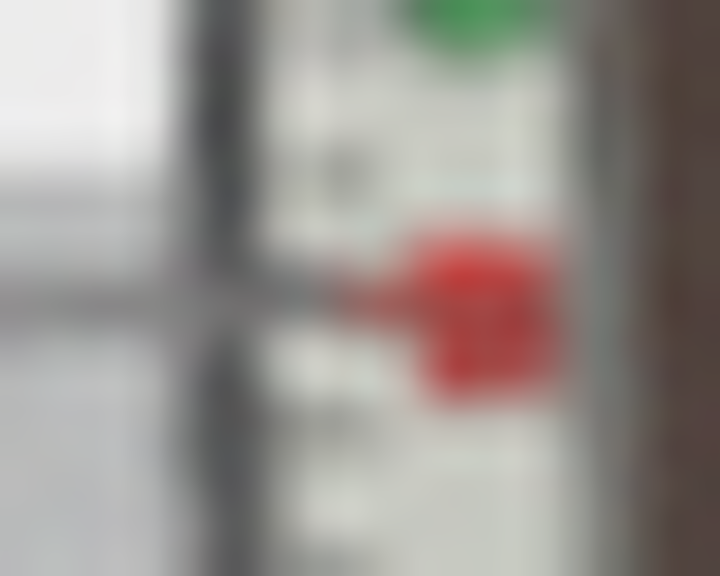

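Held. Bringing the sled home (+75.5 mm commanded), releasing, and retreating up.

Request:
jog_arm --plan '[0,0.4,0,0,0,0.7,0,0,0,0.8,0,0,0,0.8,0,0,0,0.8,0,0,0,0.8,0,0,0,0.8,0,0,0,0.8,0,0,0,0.8,0,0,0,0.6,0,0,0,0.2,0,0,0,0,0,0]'

```text
time_s: 43.03
ee_pos: [644.0, 160.3, 95.2]
ee_rot: [85.0, 90.0, -1.9]
force: [4.1, -0.2, -2.7]
gripper_width: 13.2
```

Request:
jog_arm --plan '[0,0,0,0,0,0,0,0,0,0,0,0,0,0,0,0,0,0,0,0,0,0,0,0,0,0,0,0,0,0,0,0,0,0,0,0]' --claw 6

```text
time_s: 43.78
ee_pos: [643.4, 160.3, 95.2]
ee_rot: [-54.1, 90.0, -141.1]
force: [0.7, -0.0, -0.3]
gripper_width: 60.0
```

Request:
jog_arm --plan '[-1,0,0,0,-2,0,0,0,-2.5,0,0,0,-3,0,0,0,-2.5,0,0,0,-1,0,0,0,0,0,0,0,0,0,0,0]'

```text
time_s: 44.45
ee_pos: [643.3, 160.3, 215.0]
ee_rot: [-40.7, 90.0, -127.7]
force: [-1.5, 0.1, -0.6]
gripper_width: 59.8
```

```bash
python3 - <<'E'
from h import *
info();print(w2t(tool()[:3,3]).round(1))
im,_=grab('wrist','w_w');grab('side','w_s');t,_=grab('top','w_t')
E
```

```text
t 44.45 pos [643.3 160.3 215. ] ygax 3.03 tilt [-0. -0.] F [-1.5  0.1 -0.6] w 59.8 q6 10.0
[106.1   1.9 215. ]
```

View pics/w_w.png

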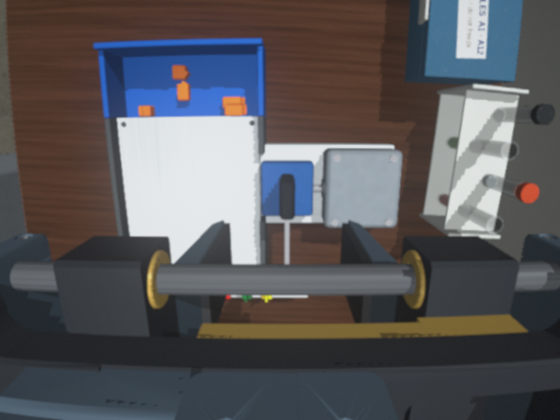

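View pics/w_s.png

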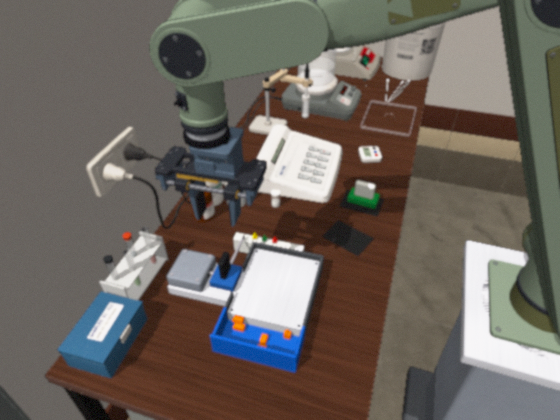

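View pics/w_t.png

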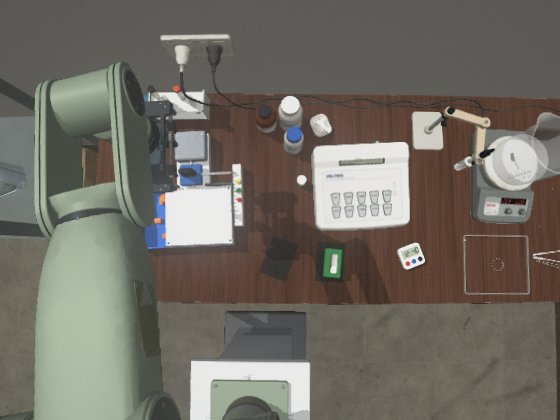

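The chips are in the pan, the sled is home and the bystanders haven't moved. Checking whether the scraper is still centred.

```bash
python3 - <<'E'
from h import *
Ct=Cam('top')
t=cv2.imread('pics/w_t.png');crop(t,305,232,362,292,9,'w_sc')
g=blobs(t,[45,80,25],[85,255,255],(315,238,352,286))[0][0]; print(rect(Ct.plane(g[:,0],22)))
E
```

```text
(array([ 411.6, -218.2]), array([47.5, 76.6]), 84.7)
```

View pics/w_sc.png

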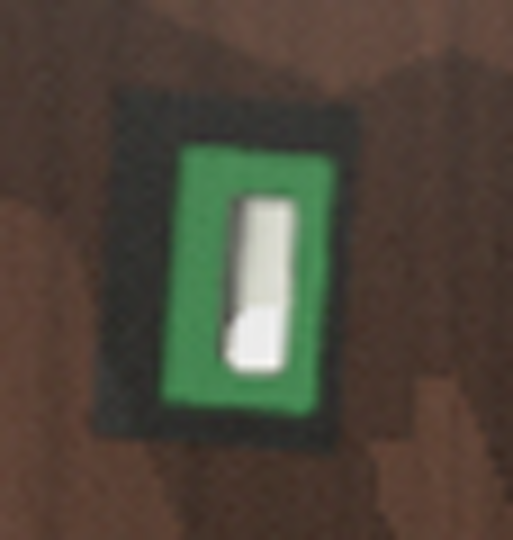

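The scraper is centred and square: 411.6,-218.2 by the top camera, which read about 3 mm low in x at the start too. Handing in.

```bash
python3 - <<'E'
from workcell import env
print(env.job_done())
E
```

```text
the job is handed in; nothing more can be done
None
```

I handed the job in at about 44.5 s, with every step done; no verdict was reported.

- **Fragments:** There were five on the bed. I swept them into the pan in two lanes with the scraper; the fingers stayed above them. In the last pictures all five lie in the pan. One rests partly on another at about tester y 83, z 20, but I judged its height from where the bed edge cuts it off rather than from two clean views.
- **Scraper:** It stands released on the right-hand mat. The wrist camera put it at (415.4, -217.5), against a mat centre of (414.9, -216.7), with its long side within 1° of the mat's. The last top picture read (411.6, -218.2). That camera also read about 3 mm low in x at the start, so I take the scraper as unmoved.
- **Spring gauge:** Each hold lasted a little over 3 s. In the enlarged top views the pointer lined up with each mark; the largest mismatch against my earlier mark measurements was 1.1 mm, at red.

| Mark | Pull (mm) | Spring force (N) |
|---|---|---|
| Yellow | 23.7 | about 6.8 |
| Green | 46.4 | about 9.7 |
| Red | 70.6 | about 12.8 |

- **Sled:** I released it fully home after every pull. It is home now, and the pictures show the gripper clear of everything.
- **Bystanders:** The vial, bottle and timer look unmoved in the last top picture.
- **Weak measurement:** My two-view height estimates of the scraper body were poor, so I relied on the grip-top estimate (61 mm, against 65 mm from the text) and the text's heights. The grasp and the placing both came out right.

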